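Pack a power-supply parts kit and wind it on to the next station

TASK

Take the spent green solder spool out of the blue tray and put it in the yellow bin, and pack all the loose components from the bench (the low relay, transformer and choke, the tall capacitors and heatsink, as many as are there) into the tray, each upright as it stands now and flat on the tray's floor, with the tray still at its loading end. When everything is in, wind the hand crank counter-clockwise, nearly three full turns, until the tray is fully home at the crank end, and let go; leave the tip cleaner, circuit boards and bottle alone.

Things in the scene. Friction and masses are not known exactly. Their poses are not given: they have to be found in the camera images.
- tray_in (a point): centre of the inner floor of the shallow blue open kit tray on a grey hand-cranked slide. Inside 96 mm (its x) by 142 mm (its y); walls 5 mm thick, rising 20 mm above this floor, which is 38 mm above the bench; nothing beside the tray is higher than its floor. x, y along the tray's sides, z up; the tray slides along its +y towards the crank
- tray (a joint): travel of the tray along the slide in m: about 0 to 0.012 at the loading end where it starts, 0.100 fully home at the crank end (mechanical stop)
- crank (a joint): angle of the hand crank in rad, growing counter-clockwise seen from above, 0 to 18.85 (three full turns, with stops at both ends); it drives the tray, 33.3 mm a turn, and holds it where it is left
- crank_grip (a point): grip point on the crank's black upright knob, on its axis, 92 mm above the bench. The knob is a cylinder 22 mm across, from 24 mm below this point to 21 mm above it; it spins freely on its pin, at the end of a steel arm 50 mm long whose top is 20 mm below this point
- crank_axis (a point): point on the crank's vertical axis at the height of crank_grip; it stays still, 260 mm along the slide's +y from the tray's loading place. The grey gearbox under it is 90 x 90 mm and 55 mm high
- bin_in (a point): centre of the inner floor of the yellow scrap bin, open on top: 100 x 100 mm outside, 50 mm high, walls 4 mm, floor about 5 mm above the bench
- spool: spent green solder spool standing in the tray: flanges 44 mm across, 42 mm high, hub 24 mm; the upper flange is 9 mm thick; origin at the centre of its underside, z up
- relay: orange block, 44 (x) x 40 (y) x 42 mm high; origin at the centre of its underside, z up; a number of the six components (two at most) may be absent
- transformer: dark steel core with a yellow coil, a block 44 x 44 x 42 mm high; origin at the centre of its underside, z up; a number of the six components (two at most) may be absent
- choke: copper upright cylinder 44 mm across, 42 mm high; origin at the centre of its underside, z up; a number of the six components (two at most) may be absent
- cap_black: black upright capacitor can with a bright top, 44 mm across, 72 mm high; origin at the centre of its underside, z up; a number of the six components (two at most) may be absent
- cap_blue: blue upright capacitor can with a bright top, 44 mm across, 72 mm high; origin at the centre of its underside, z up; a number of the six components (two at most) may be absent
- heatsink: bright finned aluminium block 44 x 44 x 72 mm high; origin at the centre of its underside, z up; a number of the six components (two at most) may be absent
- tip_cleaner: bystander: black tip-cleaner block 70 x 60 mm, 36 mm high, origin under its centre
- board_stack: bystander: stack of green circuit boards 100 x 70 mm, 22 mm high, origin under its centre
- flux_bottle: bystander: white bottle with a red cap, 40 mm across, 90 mm high, origin under its centre

How it is judged:
On the way, in this order (a step that is already met when the one before it is completed fails the run):
1. the spool is in the bin and every component present stands in the tray, the tray being still at the loading end (travel under 30 mm) (x of relay in the frame of tray_in between -0.031 and 0.031 m and y of relay in the frame of tray_in between -0.054 and 0.054 m and z of relay in the frame of tray_in between -0.01 and 0.006 m and angle between each of relay, transformer, choke, cap_black, cap_blue, heatsink's own z axis and vertical below 0.15 rad and x of transformer in the frame of tray_in between -0.031 and 0.031 m and y of transformer in the frame of tray_in between -0.054 and 0.054 m and z of transformer in the frame of tray_in between -0.01 and 0.006 m and x of choke in the frame of tray_in between -0.031 and 0.031 m and y of choke in the frame of tray_in between -0.054 and 0.054 m and z of choke in the frame of tray_in between -0.01 and 0.006 m and x of cap_black in the frame of tray_in between -0.031 and 0.031 m and y of cap_black in the frame of tray_in between -0.054 and 0.054 m and z of cap_black in the frame of tray_in between -0.01 and 0.006 m and x of cap_blue in the frame of tray_in between -0.031 and 0.031 m and y of cap_blue in the frame of tray_in between -0.054 and 0.054 m and z of cap_blue in the frame of tray_in between -0.01 and 0.006 m and x of heatsink in the frame of tray_in between -0.031 and 0.031 m and y of heatsink in the frame of tray_in between -0.054 and 0.054 m and z of heatsink in the frame of tray_in between -0.01 and 0.006 m and x of spool in the frame of bin_in between -0.045 and 0.045 m and y of spool in the frame of bin_in between -0.045 and 0.045 m and z of spool in the frame of bin_in between -0.01 and 0.05 m and value of joint tray below 0.03 m), for 0.2 s.
2. the tray has been wound to the crank end (travel over 96 mm) (value of joint tray above 0.096 m), for 0.2 s.
At the end, for the whole second after the job is handed in: every component present is inside the tray, its underside within 6 mm of the tray's floor and upright within 0.15 rad, the spool is inside the bin, all at rest, and the tray's travel is over 96 mm of its 100 mm, at rest (x of relay in the frame of tray_in between -0.031 and 0.031 m and y of relay in the frame of tray_in between -0.054 and 0.054 m and z of relay in the frame of tray_in between -0.01 and 0.006 m and angle between each of relay, transformer, choke, cap_black, cap_blue, heatsink's own z axis and vertical below 0.15 rad and x of transformer in the frame of tray_in between -0.031 and 0.031 m and y of transformer in the frame of tray_in between -0.054 and 0.054 m and z of transformer in the frame of tray_in between -0.01 and 0.006 m and x of choke in the frame of tray_in between -0.031 and 0.031 m and y of choke in the frame of tray_in between -0.054 and 0.054 m and z of choke in the frame of tray_in between -0.01 and 0.006 m and x of cap_black in the frame of tray_in between -0.031 and 0.031 m and y of cap_black in the frame of tray_in between -0.054 and 0.054 m and z of cap_black in the frame of tray_in between -0.01 and 0.006 m and x of cap_blue in the frame of tray_in between -0.031 and 0.031 m and y of cap_blue in the frame of tray_in between -0.054 and 0.054 m and z of cap_blue in the frame of tray_in between -0.01 and 0.006 m and x of heatsink in the frame of tray_in between -0.031 and 0.031 m and y of heatsink in the frame of tray_in between -0.054 and 0.054 m and z of heatsink in the frame of tray_in between -0.01 and 0.006 m and x of spool in the frame of bin_in between -0.045 and 0.045 m and y of spool in the frame of bin_in between -0.045 and 0.045 m and z of spool in the frame of bin_in between -0.01 and 0.05 m and linear speed of each of relay, transformer, choke, cap_black, cap_blue, heatsink, spool below 0.03 m/s and value of joint tray above 0.096 m and velocity of joint tray below 0.005 m/s); the robot touches nothing.
It fails at once if the tip cleaner was knocked over or moved more than 40 mm (distance of tip_cleaner from where it was at the start of the episode above 0.04 m or angle between tip_cleaner's own z axis and vertical above 0.6 rad).
It fails at once if the board stack was knocked over or moved more than 40 mm (distance of board_stack from where it was at the start of the episode above 0.04 m or angle between board_stack's own z axis and vertical above 0.6 rad).
It fails at once if the flux bottle was knocked over or moved more than 40 mm (distance of flux_bottle from where it was at the start of the episode above 0.04 m or angle between flux_bottle's own z axis and vertical above 0.6 rad).
Of relay, transformer, choke, cap_black, cap_blue, heatsink only 4 to 6 are there at a start; the rules pass over those that are not, and their reading is None.
At some moment in a run one of relay, transformer, choke, spool may be knocked a few centimetres aside while the robot is not near it.
It also fails if it takes over 210 s, if anything falls off the work surface, if the arm or the gripper's body presses on something with over 40 N, if the wrist force passes 120 N, or if a joint passes its speed limit or range.

ROBOT

A 6-joint arm with a two-finger parallel gripper is mounted at the origin on the work surface. World frame = base frame: x ahead of the robot, y to its left, z up, the work surface at z = 0. Lengths are in m, angles in rad, forces in N, time in s.
With the tool pointing down it reaches from about 0.3 to 0.875 m from the base axis. Payload 6.4 kg.
Tool frame: the origin (TCP) lies at the very end of the fingers, on their centre line; the grasp point (between the pads) lies 19 mm behind it; z points along the fingers, y is the line along which they close (so a half turn about z gives the same grasp; the last joint's range is limited). The gripper opens to 88 mm and grips with 3 to 60 N. Pads are 18 mm wide; open, the fingers measure 123 mm over their backs; the gripper's body (75 mm by 187 mm) begins 45 mm behind the grasp point.
Start: joints at [-1.337, 0.181, 1.607, -0, 1.354, -0.206], TCP at [0.245, -0.52, 0.239] pointing down, gripper open.
Joint ranges: [-2.99, 2.99], [-0.89, 2.07], [0.3, 2.58], [-1.14, 4.28], [0, 2.63], [-3.12, 3.12]. Speed limits (rad/s): [2.57, 2.57, 3.01, 3.14, 3.14, 3.14].

INTERFACE

Orientations are given as a unit quaternion [x, y, z, w].
In Python, from workcell import readout, camera, camera_info, job, silhouettes, spot_point gives the robot as it stands.
- The arm moves only by the tool jog_arm, never from a script. Its argument "series" is one flat list of numbers, 6 for each row, row after row: the shift along the tool's x, y, z scaled (see below), then the turn, a rotation vector about the tool's x, y, z scaled (see below). A call has 1 to 5 rows; each row is the pose to reach, as a shift and turn from the pose commanded when the call began, along the tool's axes at that moment; what a row does not reach only later rows make up. The controller multiplies each number of a shift by 25 cm and each number of a turn by 45 degrees. A row lasts 1/8 s, in which the tool goes at most 62.5 mm and 10.7 degrees, less where a joint would pass 70% of its speed; a pose out of reach is approached as far as the arm can. A call with a number of a shift or a turn outside -1 to 1 is refused whole. A call with a gripper value outside its range is refused whole. "claw" is the finger opening in mm, from 0 to 88.1, set as the call begins (left out, the last holds). The fingers move at their own pace and stop on an object; the grip force is fixed at half the most. Time passes only in rows, so rows that repeat a pose let the fingers close. It gives the time, the measured TCP pose, the force, the opening and the grip force at its end, in the units of the state.
- readout.observe(): the state, without advancing time (a new reading comes with each control period).
- camera(name): name is "scene" or "top" or "wrist"; returns (picture, depth): 480x640x3 uint8, red, green, blue; 480x640 float32, m along the optical axis (not along the pixel's ray), 0 where there is no reading.
- camera_info(name): a dict with "fx", "fy", "cx", "cy" (pixels), "R" (3x3) and "t" (3): a world point X has camera coordinates R X + t. Camera axes: x right, y down, z forward; pixel columns grow to the right and rows downward; lengths in m; the calibration is good to about 2 mm. The wrist camera is an equidistant fisheye: a pixel r from the principal point sees the ray r / f radians off the axis. A picture is of the moment at which its call begins: read the wrist's pose just before it. camera_info takes no time and is no camera call; for the wrist camera it gives the pose at the moment of the call.
- job.job_done(): hands the job in; it is judged then, once.
Trained networks look in the newest picture that a camera, given by its name, has taken for a name from the list of things; names that differ only in an ending like _2 or _b are one class to them, and where a whole thing is asked for, a point or a joint stands for the part that bears it (a point fixed in the world has none). Each returns a list of dicts, best first, with "score" (0 to 1); they miss things now and then, are a little off and sometimes report something else, mostly with a low value. They report only what shows in the picture. A call takes as long as a camera call.
- silhouettes(target, camera): "mask" (480x640 bool, what is visible of it).
- spot_point(target, camera): "xyz" ([x, y, z] in m, in the coordinates of the camera as it stood for that picture, good to about 4 mm: a listed point, or the origin of a listed thing).
The state is a dict: "t": time; "q": joint angles; "joint_vel": joint speeds; "joint_efforts": joint torques, N m; "eef_pos": TCP position; "eef_rot": TCP orientation; "wrist_force": force on the tool from outside, world axes, zero at the start; "moment": the same for the moment, N m; "grip_width": finger opening in m; "grip_force": force on a finger pad.
Only numpy, scipy, OpenCV 4.12 (cv2) and the standard library are available. Lean on these libraries where they do the work, as an engineer would, in place of code of your own. Each camera call takes 0.05 s, during which the arm holds its last target. There are 200 camera calls.

## Working session

There is one attempt and no reset: what is moved stays moved. The work goes in short steps, Python scripts to look and compute and a tool call to move; the robot and the scene stay as the last step left them, time stands still between calls to the robot, and variables do not carry over. Pictures are saved under pics/ and viewed, at most 14 in all, crops included, and the job is handed in when it is done.

Besides the shell and the picture viewer there is one more tool, called after ">>>" by a JSON object that holds its "method" and its "body", one argument or row to a line. jog_arm: Moves the arm, as the interface text tells. Its arguments: {"type":"object","properties":{"series":{"type":"array","items":{"type":"number"}},"claw":{"type":"number"}},"required":["series"]}

```bash
mkdir -p pics; ls; python3 - <<'E'
from workcell import readout, camera, camera_info
import cv2
print(readout.observe())
for n in("scene","top"):
    p,d=camera(n); cv2.imwrite(f"pics/{n}0.png",p[:,:,::-1]); i=camera_info(n); print(n,i)
E
```

```text
pics
{'t': 0.0, 'q': array([-1.33731603e+00,  1.81512261e-01,  1.60798710e+00, -1.97099963e-05,
        1.35381768e+00, -2.06325864e-01]), 'joint_vel': array([ 1.66900165e-04, -3.13696135e-05,  2.52371252e-05, -3.97998304e-04,
        1.12502793e-03,  1.33683030e-03]), 'joint_efforts': array([-9.43239793e-04, -4.33868337e+01, -3.41849899e+01,  7.00399512e-02,
        3.85445729e-02, -1.19557535e-04]), 'eef_pos': array([ 0.24468497, -0.51975044,  0.23783643]), 'eef_rot': array([ 9.75917768e-01,  2.18137036e-01, -2.13270678e-05, -8.61986199e-04]), 'wrist_force': array([0.00233061, 0.08957749, 0.62865916]), 'moment': array([-0.02181296,  0.00415493, -0.00918138]), 'grip_force': 0.0, 'grip_width': 0.08806391066135184}
scene {'fx': 547.0093549612668, 'fy': 547.0093549612668, 'cx': 317.17638695601556, 'cy': 236.6521075249618, 'R': array([[-0.5533706 ,  0.83270622,  0.01952758],
       [ 0.60912807,  0.42056065, -0.67237767],
       [-0.5681056 , -0.36017924, -0.73995063]]), 't': array([ 0.34392249, -0.26432213,  1.39381381])}
top {'fx': 461.9145868753883, 'fy': 461.9145868753883, 'cx': 320.60269677226177, 'cy': 241.00233748249158, 'R': array([[-0.10645378, -0.99431684, -0.00127094],
       [-0.97402956,  0.1045385 , -0.20084354],
       [ 0.19983497, -0.02014262, -0.97962251]]), 't': array([0.00117816, 0.54432169, 0.84522603])}
```

View pics/scene0.png

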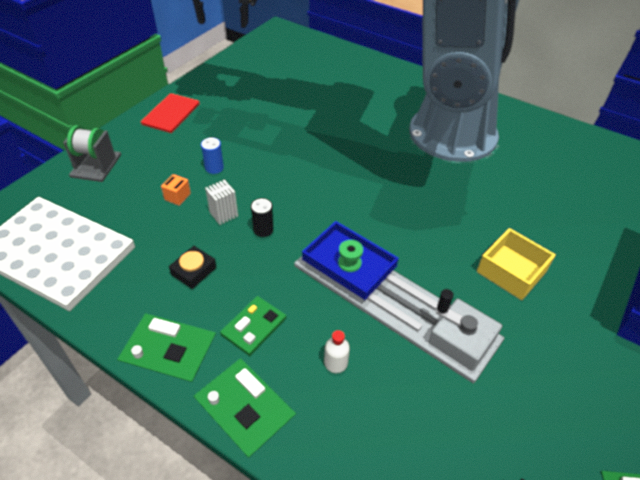

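View pics/top0.png

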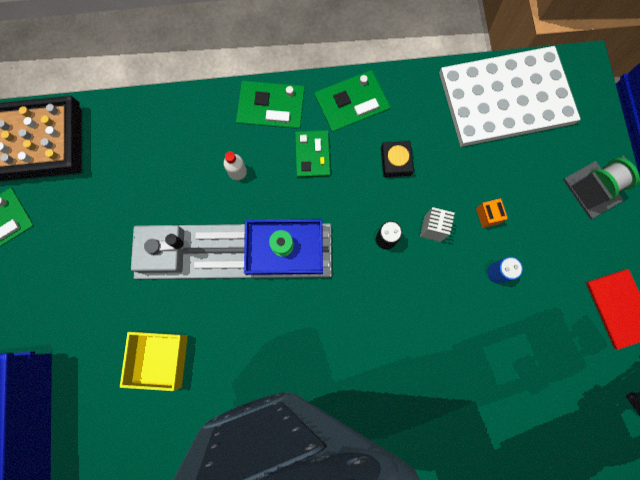

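```bash
cat > h.py <<'E'
from workcell import readout, camera, camera_info, silhouettes, spot_point
import numpy as np
def world(cam,xyz):
    i=camera_info(cam); return i["R"].T@(np.array(xyz)-i["t"])
def cloud(cam,d):
    i=camera_info(cam); v,u=np.mgrid[:480,:640]
    P=np.stack([(u-i["cx"])/i["fx"]*d,(v-i["cy"])/i["fy"]*d,d],-1)
    return (P-i["t"])@i["R"]
E
python3 - <<'E'
from h import *
np.set_printoptions(precision=4,suppress=True)
D={n:camera(n)[1] for n in("top","scene")}
for t in "tray_in crank_grip crank_axis bin_in spool relay transformer choke cap_black cap_blue heatsink tip_cleaner board_stack flux_bottle".split():
    for n in D:
        for r in spot_point(t,n)[:2]: print(t,n,round(r["score"],2),world(n,r["xyz"]))
E
```

```text
tray_in top 0.79 [0.5388 0.015  0.038 ]
tray_in scene 0.98 [0.5407 0.0224 0.0362]
crank_grip top 0.6 [0.5642 0.2115 0.0942]
crank_grip scene 0.87 [0.5612 0.2195 0.0949]
crank_grip scene 0.59 [0.5422 0.0213 0.0373]
crank_axis top 0.75 [0.5639 0.269  0.0903]
crank_axis top 0.73 [ 0.5559 -0.2919 -0.0003]
crank_axis scene 0.89 [0.5641 0.2687 0.0927]
bin_in top 0.73 [ 0.5556 -0.2927 -0.0007]
bin_in top 0.7 [0.3491 0.2826 0.0061]
bin_in scene 0.92 [0.3515 0.2855 0.0022]
bin_in scene 0.73 [ 0.7252  0.1066 -0.0038]
spool top 0.86 [0.543  0.0212 0.0397]
spool top 0.3 [ 0.5539 -0.2913  0.0009]
spool scene 0.97 [0.5423 0.023  0.0366]
relay top 0.83 [ 0.5731 -0.4085  0.0007]
relay scene 0.75 [ 0.569  -0.4082 -0.0052]
relay scene 0.43 [ 0.7261  0.1052 -0.0003]
transformer scene 0.67 [ 0.7448 -0.0576 -0.002 ]
choke scene 0.69 [0.5624 0.2693 0.0949]
cap_black top 0.58 [ 0.5417 -0.1937  0.0009]
cap_blue top 0.9 [ 0.4474 -0.4096  0.0012]
cap_blue top 0.45 [0.5651 0.2681 0.0888]
cap_blue scene 0.94 [ 0.4495 -0.4128 -0.0015]
heatsink top 0.85 [ 0.5591 -0.2913  0.0018]
heatsink scene 0.83 [ 0.5499 -0.2925 -0.0009]
tip_cleaner top 0.74 [ 0.7118 -0.2379 -0.0004]
tip_cleaner scene 0.71 [ 0.7094 -0.2344 -0.002 ]
board_stack top 0.74 [ 0.743  -0.0603 -0.0012]
board_stack scene 0.75 [ 0.7472 -0.055  -0.002 ]
flux_bottle top 0.86 [0.7253 0.1042 0.0012]
flux_bottle scene 0.7 [0.7231 0.1032 0.0006]
```

The pictures show relay, heatsink, black can and blue can on the bench (top view ≈ (492,212), (438,223), (390,235), (510,268)). There is no transformer or choke: the black block with the disc at (397,158) is the tip cleaner. The spool sits at (281,242) and the bin at (155,362). Next I fit precise poses from depth.

```bash
cat >> h.py <<'E'
import cv2
np.set_printoptions(precision=4,suppress=True)
def rect(P,sel):
    q=P[sel][:,:2]
    if len(q)<8: return None
    (c,s,a)=cv2.minAreaRect((q*1000).astype(np.float32)); return np.round(c,1),np.round(s,1),round(a,1),len(q),np.round(np.median(P[sel][:,2])*1000,1)
def near(P,x,y,r,z0,z1): return (np.hypot(P[...,0]-x,P[...,1]-y)<r)&(P[...,2]>z0)&(P[...,2]<z1)
IT=dict(relay=(.571,-.408,.042),cap_black=(.542,-.194,.072),cap_blue=(.448,-.411,.072),heatsink=(.556,-.292,.072),spool=(.5427,.022,.080))
E
python3 - <<'E'
from h import *
for n in("top","scene"):
    img,d=camera(n); P=cloud(n,d); h=cv2.cvtColor(img,cv2.COLOR_RGB2HSV)
    for k,(x,y,z) in IT.items(): print(n,k,rect(P,near(P,x,y,.04,z-.006,z+.006)))
    blue=(h[...,0]>105)&(h[...,0]<135)&(h[...,1]>120)
    print(n,"rim",rect(P,near(P,.541,.02,.11,.0535,.0625)&blue))
    print(n,"floor",rect(P,near(P,.541,.02,.11,.034,.042)&blue))
    print(n,"box",rect(P,near(P,.564,.269,.08,.05,.06)))
    print(n,"knob",rect(P,near(P,.563,.216,.025,.108,.118)))
    print(n,"bin",rect(P,near(P,.35,.284,.09,.044,.056)))
    print(n,"slide",rect(P,near(P,.545,.14,.2,.012,.03)), np.median(P[near(P,.45,-.2,.05,-.03,.03)][:,2]))
    m=silhouettes("tray_in",n)
    if m: print(m[0]["score"], rect(P,m[0]["mask"]&(P[...,2]>.0535)&(P[...,2]<.0625)))
E
```

```text
top relay (array([ 568.1, -409.7]), array([44.2, 40.8]), 7.8, 435, np.float64(41.7))
top cap_black (array([ 541.1, -191.5]), array([42.4, 42.2]), 36.4, 400, np.float64(72.1))
top cap_blue (array([ 447.4, -407.5]), array([43. , 42.5]), 17.9, 429, np.float64(71.9))
top heatsink (array([ 552.8, -290.7]), array([44.3, 45.3]), 69.0, 427, np.float64(71.2))
top spool (array([543. ,  20.2]), array([42.1, 43.1]), 87.6, 422, np.float64(79.7))
top rim (array([538.7,  16.9]), array([151.5, 105.8]), 83.9, 690, np.float64(57.5))
top floor (array([541.6,  17.6]), array([141.8,  94.8]), 83.9, 2804, np.float64(37.8))
top box (array([561.8, 260. ]), array([102. ,  89.9]), 84.5, 1620, np.float64(54.6))
top knob (array([561.9, 216.1]), array([20.4, 20.6]), 83.2, 114, np.float64(112.4))
top bin (array([349.3, 284.4]), array([102.7, 100.2]), 80.6, 593, np.float64(49.3))
top slide (array([528. , 160.3]), array([283.9, 322.1]), 28.6, 2433, np.float64(15.8)) -0.0003319906408963259
0.77 (array([538.7,  17.2]), array([152.2, 105.8]), 83.9, 687, np.float64(57.5))
scene relay (array([ 568., -408.]), array([46.9,
[... 324 characters left out ...]
array([542.6,  21.4]), array([46.6, 41.2]), 31.4, 369, np.float64(79.6))
scene rim (array([538.8,  18.6]), array([153.8, 108.9]), 84.6, 717, np.float64(57.1))
scene floor (array([540.3,  20.3]), array([149.9, 105.8]), 84.4, 1924, np.float64(37.8))
scene box (array([562.8, 263.4]), array([100.7,  92.9]), 83.9, 1917, np.float64(54.8))
scene knob (array([562.5, 218.9]), array([21.6, 20.4]), 32.5, 123, np.float64(112.1))
scene bin (array([349.5, 285.5]), array([100.6, 105.6]), 80.4, 574, np.float64(49.0))
scene slide (array([575. , 166.1]), array([245. , 379.9]), 33.7, 3332, np.float64(16.8)) -0.00037415193248341777
0.69 (array([538.8,  18.7]), array([153.6, 108.9]), 84.5, 727, np.float64(57.1))
```

```bash
cat >> h.py <<'E'
from scipy.spatial.transform import Rotation as Ro
def pose():
    s=readout.observe(); x=Ro.from_quat(s["eef_rot"]).as_matrix()[:,0]
    return [*s["eef_pos"],np.degrees(np.arctan2(x[1],x[0]))],s
def plan(W,start=None):
    """W: waypoints (x,y,z[m],theta deg). prints per call the scaled end row"""
    p=np.array(start or pose()[0])
    for w in W:
        w=np.array(w,float); d=w-p; d[3]=(d[3]+180)%360-180; n=max(1,int(np.ceil(max(np.linalg.norm(d[:3])/.245,abs(d[3])/44))))
        rows=max(np.linalg.norm(d[:3])/.0625,abs(d[3])/10.7)/n
        for k in range(n):
            th=np.radians(p[3]); g=d/n
            c,s=np.cos(th),np.sin(th)
            r=np.round([(g[0]*c+g[1]*s)/.25,(g[0]*s-g[1]*c)/.25,-g[2]/.25,-g[3]/45],3)+0.
            print(w if k==n-1 else "..", "x %g y %g z %g  rz %g  rows>=%.1f"%(*r,rows)); p=p+g
E
python3 - <<'E'
from h import *
s=pose()[1]; print(pose()[0])
plan([(.5428,.0208,.150,-6),(.5428,.0208,.058,-6)])
plan([(.5428,.0208,.160,-6),(.3494,.2850,.16,-6),(.3494,.285,.048,-6),(.3494,.285,.16,-6),(.5681,-.4088,.15,8.6)],[.5428,.0208,.058,-6])
E
```

```text
[np.float64(0.24483037431214985), np.float64(-0.5202903888794292), np.float64(0.23870823697361812), np.float64(25.200858269965472)]
.. x 0.667 y -0.484 z 0.118  rz 0.231  rows>=3.3
.. x 0.568 y -0.596 z 0.118  rz 0.231  rows>=3.3
[ 0.5428  0.0208  0.15   -6.    ] x 0.451 y -0.689 z 0.118  rz 0.231  rows>=3.3
[ 0.5428  0.0208  0.058  -6.    ] x 0 y 0 z 0.368  rz 0  rows>=1.5
[ 0.5428  0.0208  0.16   -6.    ] x 0 y 0 z -0.408  rz 0  rows>=1.6
.. x -0.44 y -0.485 z 0  rz 0  rows>=2.6
[ 0.3494  0.285   0.16   -6.    ] x -0.44 y -0.485 z 0  rz 0  rows>=2.6
[ 0.3494  0.285   0.048  -6.    ] x 0 y 0 z 0.448  rz 0  rows>=1.8
[ 0.3494  0.285   0.16   -6.    ] x 0 y 0 z -0.448  rz 0  rows>=1.8
.. x 0.387 y 0.89 z 0.013  rz -0.108  rows>=3.9
.. x 0.31 y 0.919 z 0.013  rz -0.108  rows>=3.9
[ 0.5681 -0.4088  0.15    8.6   ] x 0.231 y 0.942 z 0.013  rz -0.108  rows>=3.9
```

>>> {"method": "jog_arm", "body": {
  "series": [0.667,-0.484,0.118,0,0,0.231,0.667,-0.484,0.118,0,0,0.231,0.667,-0.484,0.118,0,0,0.231,0.667,-0.484,0.118,0,0,0.231],
  "claw": 64
}}

```text
t: 2.3
eef_pos: [0.3451, -0.3369, 0.2087]
eef_rot: [0.991, 0.13, -0.0, -0.001]
wrist_force: [0.4, -0.7, 0.3]
grip_width: 0.0641
grip_force: 0.0
```

>>> {"method": "jog_arm", "body": {
  "series": [0.568,-0.596,0.118,0,0,0.231,0.568,-0.596,0.118,0,0,0.231,0.568,-0.596,0.118,0,0,0.231,0.568,-0.596,0.118,0,0,0.231]
}}

```text
t: 2.8
eef_pos: [0.4444, -0.1575, 0.1795]
eef_rot: [0.999, 0.04, 0.0, -0.0]
wrist_force: [0.3, -0.4, -1.0]
grip_width: 0.0644
grip_force: 0.0
```

>>> {"method": "jog_arm", "body": {
  "series": [0.451,-0.689,0.118,0,0,0.231,0.451,-0.689,0.118,0,0,0.231,0.451,-0.689,0.118,0,0,0.231,0.451,-0.689,0.118,0,0,0.231,0.451,-0.689,0.118,0,0,0.231]
}}

```text
t: 3.42
eef_pos: [0.5433, 0.0219, 0.1499]
eef_rot: [0.999, -0.051, -0.0, 0.0]
wrist_force: [-0.3, -0.3, -0.8]
grip_width: 0.0641
grip_force: 0.0
```

```bash
python3 - <<'E'
from h import *
print(pose()[0])
i=camera_info("wrist"); img,d=camera("wrist"); cv2.imwrite("pics/w1.png",img[:,:,::-1]); print({k:i[k] for k in("fx","fy","cx","cy")})
for t in("spool","tray_in"):
    for r in spot_point(t,"wrist")[:1]: print(t,r["score"],i["R"].T@(np.array(r["xyz"])-i["t"]))
E
```

```text
[np.float64(0.5433220522321185), np.float64(0.02194916018048768), np.float64(0.1498786994451157), np.float64(-5.821973853179957)]
{'fx': 371.64829954431775, 'fy': 371.64829954431775, 'cx': 319.0413255128524, 'cy': 235.60014225939685}
spool 0.81 [0.539  0.0186 0.0384]
```

View pics/w1.png

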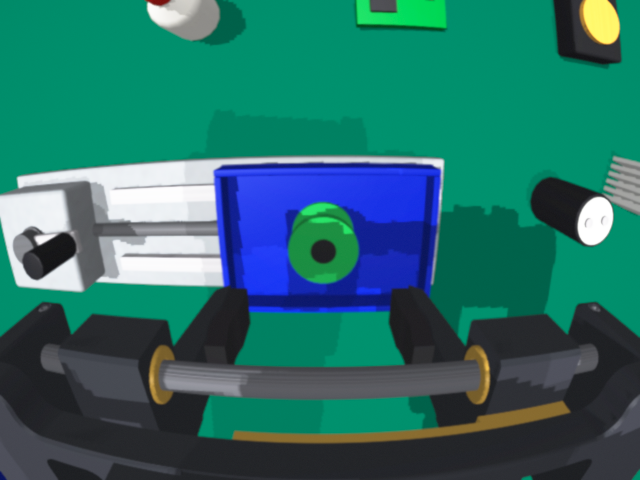

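The wrist view shows the spool still standing in the tray at (323,245), centred between the fingers. I'll go down and grip its upper flange.

>>> {"method": "jog_arm", "body": {
  "series": [0,0.004,0.2,0,0,0,0,0.004,0.368,0,0,0,0,0.004,0.368,0,0,0]
}}

```text
t: 3.95
eef_pos: [0.5395, 0.0189, 0.0556]
eef_rot: [0.999, -0.053, -0.003, -0.0]
wrist_force: [-0.3, -0.5, 0.1]
grip_width: 0.0641
grip_force: 0.0
```

>>> {"method": "jog_arm", "body": {
  "series": [0,0,0,0,0,0,0,0,0,0,0,0,0,0,0,0,0,0,0,0,0,0,0,0],
  "claw": 30
}}

```text
t: 4.45
eef_pos: [0.5442, 0.0194, 0.0604]
eef_rot: [0.999, -0.052, 0.002, 0.001]
wrist_force: [-0.8, -1.1, 7.3]
grip_width: 0.0426
grip_force: 30.0
```

>>> {"method": "jog_arm", "body": {
  "series": [0,0,-0.1,0,0,0,0,0,-0.408,0,0,0,0,0,-0.408,0,0,0,0,0,-0.408,0,0,0]
}}

```text
t: 4.95
eef_pos: [0.5433, 0.0199, 0.1617]
eef_rot: [0.999, -0.052, 0.002, 0.0]
wrist_force: [0.2, -0.3, -1.1]
grip_width: 0.0425
grip_force: 30.0
```

>>> {"method": "jog_arm", "body": {
  "series": [-0.44,-0.485,0,0,0,0,-0.44,-0.485,0,0,0,0,-0.44,-0.485,0,0,0,0]
}}

```text
t: 5.32
eef_pos: [0.4423, 0.1535, 0.1578]
eef_rot: [0.999, -0.052, -0.002, 0.0]
wrist_force: [1.3, 0.2, -0.1]
grip_width: 0.0428
grip_force: 30.0
```

>>> {"method": "jog_arm", "body": {
  "series": [-0.44,-0.488,0,0,0,0,-0.44,-0.488,0,0,0,0,-0.44,-0.488,0,0,0,0,-0.44,-0.488,0.1,0,0,0]
}}

```text
t: 5.82
eef_pos: [0.3473, 0.2868, 0.1345]
eef_rot: [0.999, -0.05, 0.0, -0.0]
wrist_force: [0.1, -0.2, -1.0]
grip_width: 0.0425
grip_force: 30.0
```

>>> {"method": "jog_arm", "body": {
  "series": [0,0,0.2,0,0,0,0,0,0.35,0,0,0,0,0,0.35,0,0,0]
}}

```text
t: 6.2
eef_pos: [0.3449, 0.283, 0.0438]
eef_rot: [0.999, -0.052, -0.005, 0.002]
wrist_force: [-0.2, -1.0, -0.7]
grip_width: 0.043
grip_force: 30.0
```

>>> {"method": "jog_arm", "body": {
  "series": [0,0,0,0,0,0,0,0,0,0,0,0],
  "claw": 52
}}

```text
t: 6.45
eef_pos: [0.3503, 0.2854, 0.0492]
eef_rot: [0.999, -0.052, 0.001, -0.001]
wrist_force: [-0.1, -1.0, 0.5]
grip_width: 0.052
grip_force: 0.0
```

>>> {"method": "jog_arm", "body": {
  "series": [0,0,-0.2,0,0,0,0,0,-0.448,0,0,0,0,0,-0.448,0,0,0]
}}

```text
t: 6.82
eef_pos: [0.3531, 0.2867, 0.1663]
eef_rot: [0.999, -0.052, 0.006, -0.003]
wrist_force: [-0.2, 1.3, 0.3]
grip_width: 0.0515
grip_force: 0.0
```

```bash
python3 - <<'E'
from h import *
print(pose()[0])
for n in("top","scene"):
    img,d=camera(n); P=cloud(n,d)
    for t in("spool","relay"):
        for r in spot_point(t,n)[:1]: print(n,t,r["score"],world(n,r["xyz"]))
    print(rect(P,near(P,.568,-.409,.05,.036,.048)))
E
```

```text
[np.float64(0.3531374943396119), np.float64(0.2867362725486216), np.float64(0.16628726169543634), np.float64(-5.977707161540413)]
top spool 0.42 [0.3478 0.2841 0.0054]
top relay 0.7 [ 0.5691 -0.4068  0.0026]
(array([ 568.4, -409.9]), array([44.3, 39.9]), 6.8, 433, np.float64(41.7))
scene spool 0.95 [0.3469 0.2872 0.0038]
(array([ 568.7, -407.1]), array([46.6, 41.7]), 10.3, 285, np.float64(41.4))
```

```bash
python3 - <<'E'
from h import *
plan([(.5685,-.4088,.14,8.3),(.5685,-.4088,.016,8.3)],[.3505,.2852,.1613,-5.98])
plan([(.5685,-.4088,.14,8.3),(.5124,-.0077,.14,-6),(.5124,-.0077,.055,-6)],[.5685,-.4088,.016,8.3])
E
```

```text
.. x 0.385 y 0.89 z 0.028  rz -0.106  rows>=3.9
.. x 0.31 y 0.919 z 0.028  rz -0.106  rows>=3.9
[ 0.5685 -0.4088  0.14    8.3   ] x 0.233 y 0.942 z 0.028  rz -0.106  rows>=3.9
[ 0.5685 -0.4088  0.016   8.3   ] x 0 y 0 z 0.496  rz 0  rows>=2.0
[ 0.5685 -0.4088  0.14    8.3   ] x 0 y 0 z -0.496  rz 0  rows>=2.0
.. x 0.005 y -0.81 z 0  rz 0.159  rows>=3.2
[ 0.5124 -0.0077  0.14   -6.    ] x -0.096 y -0.804 z 0  rz 0.159  rows>=3.2
[ 0.5124 -0.0077  0.055  -6.    ] x 0 y 0 z 0.34  rz 0  rows>=1.4
```

>>> {"method": "jog_arm", "body": {
  "series": [0.385,0.89,0.028,0,0,-0.106,0.385,0.89,0.028,0,0,-0.106,0.385,0.89,0.028,0,0,-0.106,0.385,0.89,0.028,0,0,-0.106],
  "claw": 64
}}

```text
t: 7.62
eef_pos: [0.4212, 0.0515, 0.1517]
eef_rot: [1.0, -0.011, -0.001, -0.0]
wrist_force: [-0.0, 0.4, 0.1]
grip_width: 0.0637
grip_force: 0.0
```

>>> {"method": "jog_arm", "body": {
  "series": [0.31,0.919,0.028,0,0,-0.106,0.31,0.919,0.028,0,0,-0.106,0.31,0.919,0.028,0,0,-0.106,0.31,0.919,0.028,0,0,-0.106]
}}

```text
t: 8.12
eef_pos: [0.4938, -0.1799, 0.1443]
eef_rot: [1.0, 0.03, -0.001, -0.001]
wrist_force: [0.7, -0.9, 0.4]
grip_width: 0.0639
grip_force: 0.0
```

>>> {"method": "jog_arm", "body": {
  "series": [0.233,0.942,0.028,0,0,-0.106,0.233,0.942,0.028,0,0,-0.106,0.233,0.942,0.028,0,0,-0.106,0.233,0.942,0.028,0,0,-0.106,0.233,0.942,0.028,0,0,-0.106]
}}

```text
t: 8.75
eef_pos: [0.5659, -0.4125, 0.1355]
eef_rot: [0.997, 0.071, -0.001, -0.001]
wrist_force: [0.2, 0.7, -0.6]
grip_width: 0.0642
grip_force: 0.0
```

>>> {"method": "jog_arm", "body": {
  "series": [0,0,0,0,0,0,0,0,0,0,0,0]
}}

```text
t: 9.0
eef_pos: [0.5667, -0.4076, 0.1383]
eef_rot: [0.997, 0.073, -0.0, -0.001]
wrist_force: [-0.0, 0.1, 0.8]
grip_width: 0.0638
grip_force: 0.0
```

```bash
python3 - <<'E'
from h import *
print(pose()[0])
i=camera_info("wrist"); camera("wrist")
for r in spot_point("relay","wrist")[:1]: print(r["score"],i["R"].T@(np.array(r["xyz"])-i["t"]))
plan([(.5685,-.4088,.07,8.3),(.5685,-.4088,.016,8.3)])
E
```

```text
[np.float64(0.5667200296672832), np.float64(-0.4076288894473816), np.float64(0.1382894317456346), np.float64(8.39245017541328)]
0.83 [ 0.5712 -0.4129  0.0016]
[ 0.5685 -0.4088  0.07    8.3   ] x 0.005 y 0.004 z 0.276  rz 0.002  rows>=1.1
[ 0.5685 -0.4088  0.016   8.3   ] x 0 y 0 z 0.216  rz 0  rows>=0.9
```

>>> {"method": "jog_arm", "body": {
  "series": [0.004,0.004,0.2,0,0,0,0.004,0.004,0.4,0,0,0,0.004,0.004,0.49,0,0,0,0.004,0.004,0.49,0,0,0,0.004,0.004,0.49,0,0,0]
}}

```text
t: 9.72
eef_pos: [0.5694, -0.4112, 0.0187]
eef_rot: [0.997, 0.073, 0.001, 0.001]
wrist_force: [-0.2, -0.1, 0.4]
grip_width: 0.064
grip_force: 0.0
```

```bash
python3 - <<'E'
from h import *
for k in range(4): print(np.array(pose()[0])); camera("top")
E
```

```text
[ 0.5694 -0.4112  0.0187  8.3386]
[ 0.5695 -0.4115  0.0191  8.3305]
[ 0.5695 -0.4115  0.019   8.3299]
[ 0.5692 -0.4113  0.0187  8.3256]
```

>>> {"method": "jog_arm", "body": {
  "series": [0,0,0,0,0,0,0,0,0,0,0,0,0,0,0,0,0,0,0,0,0,0,0,0],
  "claw": 25
}}

```text
t: 10.42
eef_pos: [0.5681, -0.4103, 0.0164]
eef_rot: [0.997, 0.073, 0.0, 0.0]
wrist_force: [0.5, 0.1, 1.5]
grip_width: 0.0397
grip_force: 30.0
```

>>> {"method": "jog_arm", "body": {
  "series": [0,0,-0.1,0,0,0,0,0,-0.3,0,0,0,0,0,-0.496,0,0,0,0,0,-0.496,0,0,0]
}}

```text
t: 10.92
eef_pos: [0.5708, -0.4128, 0.1482]
eef_rot: [0.997, 0.073, 0.004, 0.004]
wrist_force: [-0.5, 0.3, -0.8]
grip_width: 0.0397
grip_force: 30.0
```

>>> {"method": "jog_arm", "body": {
  "series": [0.005,-0.81,0,0,0,0.159,0.005,-0.81,0,0,0,0.159,0.005,-0.81,0,0,0,0.159,0.005,-0.81,0,0,0,0.159]
}}

```text
t: 11.42
eef_pos: [0.5386, -0.2054, 0.1396]
eef_rot: [1.0, 0.012, -0.001, -0.001]
wrist_force: [0.0, 0.0, -0.9]
grip_width: 0.04
grip_force: 30.0
```

>>> {"method": "jog_arm", "body": {
  "series": [-0.096,-0.804,0,0,0,0.159,-0.096,-0.804,0,0,0,0.159,-0.096,-0.804,0,0,0,0.159,-0.096,-0.804,0,0,0,0.159,-0.096,-0.804,0,0,0,0.159]
}}

```text
t: 12.05
eef_pos: [0.5122, -0.0091, 0.1404]
eef_rot: [0.999, -0.051, 0.0, 0.0]
wrist_force: [-1.1, 0.1, -2.7]
grip_width: 0.0401
grip_force: 30.0
```

>>> {"method": "jog_arm", "body": {
  "series": [0,0,0,0,0,0,0,0,0,0,0,0,0,0,0,0,0,0]
}}

```text
t: 12.42
eef_pos: [0.512, -0.0102, 0.1401]
eef_rot: [0.999, -0.053, -0.0, 0.0]
wrist_force: [0.5, -0.7, -1.3]
grip_width: 0.0397
grip_force: 30.0
```

```bash
python3 - <<'E'
from h import *
print(np.array(pose()[0]))
for n in("scene","wrist"):
    img,d=camera(n); cv2.imwrite(f"pics/{n}2.png",img[:,:,::-1])
print(np.array(pose()[0]))
plan([(.5124,-.0077,.08,-6),(.5124,-.0077,.0575,-6)])
E
```

```text
[ 0.512  -0.0102  0.1401 -6.0833]
[ 0.512  -0.0098  0.1402 -6.0453]
[ 0.5124 -0.0077  0.08   -6.    ] x 0.001 y -0.008 z 0.241  rz -0.001  rows>=1.0
[ 0.5124 -0.0077  0.0575 -6.    ] x 0 y 0 z 0.09  rz 0  rows>=0.4
```

View pics/wrist2.png

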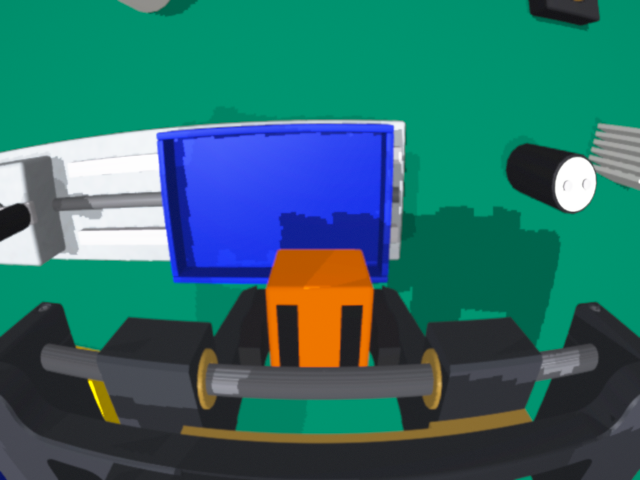

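The relay is held upright in the fingers, over the tray's near right-hand corner at (320,300). Lowering it now.

>>> {"method": "jog_arm", "body": {
  "series": [0.001,-0.008,0.15,0,0,0,0.001,-0.008,0.28,0,0,0,0.001,-0.008,0.32,0,0,0,0.001,-0.008,0.332,0,0,0,0.001,-0.008,0.332,0,0,0]
}}

```text
t: 13.15
eef_pos: [0.5129, -0.0073, 0.058]
eef_rot: [0.999, -0.052, 0.0, 0.0]
wrist_force: [-0.0, 0.0, -1.5]
grip_width: 0.0399
grip_force: 30.0
```

>>> {"method": "jog_arm", "body": {
  "series": [0,0,0,0,0,0,0,0,0,0,0,0]
}}

```text
t: 13.4
eef_pos: [0.5128, -0.0072, 0.0579]
eef_rot: [0.999, -0.052, 0.001, 0.0]
wrist_force: [-0.4, 0.4, -0.9]
grip_width: 0.0396
grip_force: 30.0
```

>>> {"method": "jog_arm", "body": {
  "series": [0,0,0.008,0,0,0,0,0,0.008,0,0,0,0,0,0.008,0,0,0]
}}

```text
t: 13.78
eef_pos: [0.5123, -0.0072, 0.0552]
eef_rot: [0.999, -0.052, -0.0, -0.0]
wrist_force: [0.2, -0.5, -2.1]
grip_width: 0.0396
grip_force: 30.0
```

>>> {"method": "jog_arm", "body": {
  "series": [0,0,0,0,0,0,0,0,0,0,0,0],
  "claw": 45
}}

```text
t: 14.02
eef_pos: [0.5125, -0.0072, 0.0554]
eef_rot: [0.999, -0.052, 0.0, 0.0]
wrist_force: [0.5, 0.4, -0.1]
grip_width: 0.0449
grip_force: 0.0
```

>>> {"method": "jog_arm", "body": {
  "series": [0,0,-0.1,0,0,0,0,0,-0.3,0,0,0,0,0,-0.4,0,0,0,0,0,-0.4,0,0,0]
}}

```text
t: 14.52
eef_pos: [0.514, -0.0075, 0.1575]
eef_rot: [0.999, -0.052, 0.003, 0.0]
wrist_force: [0.3, -0.2, 0.0]
grip_width: 0.0451
grip_force: 0.0
```

```bash
python3 - <<'E'
from h import *
p=pose()[0]; print(np.array(p))
# cap_black, check again and plan
for n in("top","scene"):
    img,d=camera(n); P=cloud(n,d)
    for k,(x,y,z) in IT.items(): 
        if k[0] in"ch": print(n,k,rect(P,near(P,x,y,.04,z-.006,z+.006)))
    h=cv2.cvtColor(img,cv2.COLOR_RGB2HSV)
    print(rect(P,near(P,.5124,-.0077,.06,.074,.086)&(h[...,0]<25)&(h[...,1]>120)))
plan([(.5416,-.1903,.16,-6),(.5416,-.1903,.046,-6)])
E
```

```text
[ 0.514  -0.0075  0.1575 -5.9823]
top cap_black (array([ 540.9, -191.4]), array([42.8, 42. ]), 45.2, 400, np.float64(72.0))
top cap_blue (array([ 447.3, -407.7]), array([42.6, 42.2]), 32.6, 427, np.float64(71.9))
top heatsink (array([ 552.3, -290.7]), array([44.4, 45.2]), 69.3, 424, np.float64(71.4))
(array([502.1,  -1.5]), array([28.6, 23. ]), 84.5, 178, np.float64(79.6))
scene cap_black (array([ 542.2, -188.9]), array([44.3, 42.1]), 34.2, 292, np.float64(71.7))
scene cap_blue (array([ 448.1, -405.9]), array([43.8, 42.8]), 74.8, 213, np.float64(71.4))
scene heatsink (array([ 551.9, -289.5]), array([49.2, 45.4]), 69.7, 305, np.float64(70.9))
(array([512.3,  -4.9]), array([41.1, 48. ]), 84.3, 360, np.float64(79.3))
[ 0.5416 -0.1903  0.16   -6.    ] x 0.195 y 0.717 z -0.022  rz 0  rows>=3.0
[ 0.5416 -0.1903  0.046  -6.    ] x 0 y 0 z 0.456  rz 0  rows>=1.8
```

>>> {"method": "jog_arm", "body": {
  "series": [0.192,0.716,-0.02,0,0,0,0.192,0.716,-0.02,0,0,0,0.192,0.716,-0.02,0,0,0,0.192,0.716,-0.02,0,0,0],
  "claw": 62
}}

```text
t: 15.12
eef_pos: [0.5408, -0.1939, 0.1583]
eef_rot: [0.998, -0.055, -0.001, -0.0]
wrist_force: [0.1, 0.7, -0.2]
grip_width: 0.0621
grip_force: 0.0
```

>>> {"method": "jog_arm", "body": {
  "series": [0,0,0.1,0,0,0,0,0,0.3,0,0,0,0,0,0.456,0,0,0,0,0,0.456,0,0,0,0,0,0.456,0,0,0]
}}

```text
t: 15.75
eef_pos: [0.5417, -0.1897, 0.0468]
eef_rot: [0.999, -0.052, 0.0, -0.0]
wrist_force: [0.2, -1.2, 0.9]
grip_width: 0.062
grip_force: 0.0
```

>>> {"method": "jog_arm", "body": {
  "series": [0,0,0,0,0,0,0,0,0,0,0,0,0,0,0,0,0,0]
}}

```text
t: 16.12
eef_pos: [0.5418, -0.1904, 0.0471]
eef_rot: [0.999, -0.052, 0.001, 0.0]
wrist_force: [-1.0, -0.1, -0.6]
grip_width: 0.0621
grip_force: 0.0
```

>>> {"method": "jog_arm", "body": {
  "series": [0,0,0,0,0,0,0,0,0,0,0,0,0,0,0,0,0,0,0,0,0,0,0,0],
  "claw": 25
}}

```text
t: 16.62
eef_pos: [0.5415, -0.1904, 0.0464]
eef_rot: [0.999, -0.052, 0.0, 0.0]
wrist_force: [-1.4, -1.1, 1.3]
grip_width: 0.0432
grip_force: 29.9
```

```bash
python3 - <<'E'
from h import *
p=pose()[0]; print(np.array(p)); p[2]=.046
plan([(p[0],p[1],.18,-6),(.5581+p[0]-.5415,-.0226,.18,-6),(.5581,-.0226,.085,-6)])
E
```

```text
[ 0.5415 -0.1904  0.0464 -5.9859]
[ 0.5415 -0.1904  0.18   -6.    ] x 0 y 0 z -0.535  rz 0  rows>=2.1
[ 0.5581 -0.0226  0.18   -6.    ] x -0.004 y -0.675 z 0  rz 0  rows>=2.7
[ 0.5581 -0.0226  0.085  -6.    ] x 0 y 0 z 0.38  rz 0  rows>=1.5
```

>>> {"method": "jog_arm", "body": {
  "series": [0,0,-0.1,0,0,0,0,0,-0.3,0,0,0,0,0,-0.535,0,0,0,0,0,-0.535,0,0,0]
}}

```text
t: 17.12
eef_pos: [0.5443, -0.1917, 0.1853]
eef_rot: [0.999, -0.052, 0.004, 0.002]
wrist_force: [0.3, -0.6, -1.3]
grip_width: 0.0434
grip_force: 29.9
```

>>> {"method": "jog_arm", "body": {
  "series": [-0.004,-0.3,0,0,0,0,-0.004,-0.5,0,0,0,0,-0.004,-0.675,0,0,0,0,-0.004,-0.675,0,0,0,0,-0.004,-0.675,0,0,0,0]
}}

```text
t: 17.75
eef_pos: [0.5573, -0.0223, 0.1786]
eef_rot: [0.999, -0.052, -0.001, -0.0]
wrist_force: [-0.8, -0.0, -1.5]
grip_width: 0.0434
grip_force: 29.9
```

>>> {"method": "jog_arm", "body": {
  "series": [0,0,0,0,0,0,0,0,0,0,0,0,0,0,0,0,0,0]
}}

```text
t: 18.12
eef_pos: [0.558, -0.023, 0.1799]
eef_rot: [0.999, -0.053, -0.0, 0.0]
wrist_force: [0.7, 0.9, -2.1]
grip_width: 0.0433
grip_force: 29.9
```

```bash
python3 - <<'E'
from h import *
p=pose()[0]; print(np.array(p))
img,d=camera("wrist"); cv2.imwrite("pics/w3.png",img[:,:,::-1])
for n in("scene","top"):
    img,d=camera(n); P=cloud(n,d); h=cv2.cvtColor(img,cv2.COLOR_RGB2HSV); cv2.imwrite(f"pics/{n}3.png",img[:,:,::-1])
    blue=(h[...,0]>105)&(h[...,0]<135)&(h[...,1]>120)
    print(n,"rim",rect(P,near(P,.541,.02,.11,.0535,.0625)&blue))
    print(rect(P,near(P,.5124,-.0077,.06,.074,.086)&(h[...,0]<25)&(h[...,1]>120)))
    print("can",rect(P,near(P,p[0],p[1],.03,p[2]+.02,p[2]+.032)))
plan([(.5581,-.0226,.085,-6)])
E
```

```text
[ 0.558  -0.023   0.1799 -6.0556]
scene rim (array([539.5,  18.9]), array([153.1, 108.6]), 84.2, 590, np.float64(57.1))
(array([512.9,  -4.3]), array([40.1, 46.4]), 84.0, 370, np.float64(79.4))
can (array([563.3, -24.9]), array([53.5, 33.1]), 52.6, 344, np.float64(205.7))
top rim (array([573.3,  86.3]), array([ 4.7, 27.5]), 79.5, 28, np.float64(57.5))
(array([531.7, -11.1]), array([34.4,  7.7]), 75.8, 56, np.float64(79.6))
can (array([539.7, -20.5]), array([31.1,  7.2]), 83.8, 73, np.float64(205.4))
[ 0.5581 -0.0226  0.085  -6.    ] x 0 y 0 z 0.38  rz 0  rows>=1.5
```

View pics/w3.png

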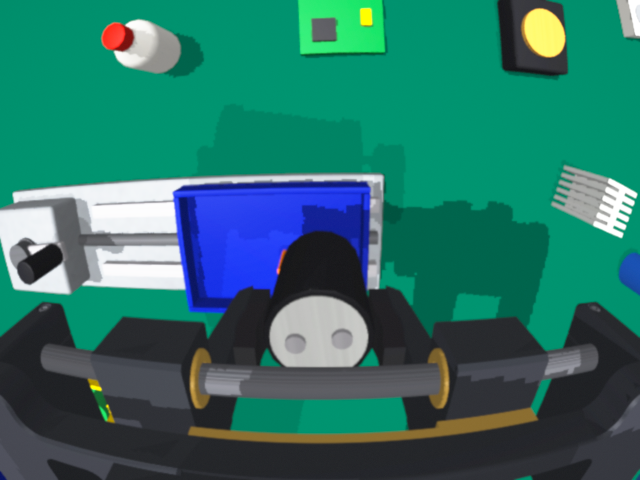

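The black can is held straight over the far right part of the tray at (320,290). Lowering it.

>>> {"method": "jog_arm", "body": {
  "series": [0,0,0.15,0,0,0,0,0,0.28,0,0,0,0,0,0.34,0,0,0,0,0,0.368,0,0,0,0,0,0.368,0,0,0]
}}

```text
t: 18.9
eef_pos: [0.5584, -0.0224, 0.0884]
eef_rot: [0.999, -0.052, 0.0, 0.0]
wrist_force: [-0.5, -0.9, -1.0]
grip_width: 0.0436
grip_force: 29.9
```

>>> {"method": "jog_arm", "body": {
  "series": [0,0,0.006,0,0,0,0,0,0.012,0,0,0,0,0,0.012,0,0,0]
}}

```text
t: 19.27
eef_pos: [0.5582, -0.0223, 0.0853]
eef_rot: [0.999, -0.052, 0.0, 0.0]
wrist_force: [-0.3, 0.4, -2.3]
grip_width: 0.0437
grip_force: 29.9
```

>>> {"method": "jog_arm", "body": {
  "series": [0,0,0,0,0,0,0,0,0,0,0,0],
  "claw": 51
}}

```text
t: 19.52
eef_pos: [0.5583, -0.0223, 0.0853]
eef_rot: [0.999, -0.052, 0.0, 0.0]
wrist_force: [0.2, -0.9, 0.5]
grip_width: 0.0507
grip_force: 0.0
```

>>> {"method": "jog_arm", "body": {
  "series": [0,0,-0.1,0,0,0,0,0,-0.3,0,0,0,0,0,-0.38,0,0,0,0,0,-0.38,0,0,0]
}}

```text
t: 20.02
eef_pos: [0.5594, -0.0226, 0.1821]
eef_rot: [0.999, -0.052, 0.002, 0.0]
wrist_force: [0.4, -0.6, 0.4]
grip_width: 0.0509
grip_force: 0.0
```

```bash
python3 - <<'E'
from h import *
p=pose()[0]; print(np.array(p))
plan([(.5523,-.2898,.17,-20.7),(.5523,-.2898,.046,-20.7)],[.5582,-.0225,.180,-6])
E
```

```text
[ 0.5594 -0.0226  0.1821 -5.9816]
.. x 0.044 y 0.533 z 0.02  rz 0.163  rows>=2.1
[  0.5523  -0.2898   0.17   -20.7   ] x 0.112 y 0.523 z 0.02  rz 0.163  rows>=2.1
[  0.5523  -0.2898   0.046  -20.7   ] x 0 y 0 z 0.496  rz 0  rows>=2.0
```

>>> {"method": "jog_arm", "body": {
  "series": [0.044,0.533,0.02,0,0,0.163,0.044,0.533,0.02,0,0,0.163,0.044,0.533,0.02,0,0,0.163],
  "claw": 64
}}

```text
t: 20.4
eef_pos: [0.554, -0.1591, 0.1731]
eef_rot: [0.993, -0.118, -0.001, -0.0]
wrist_force: [-0.1, 1.4, 0.3]
grip_width: 0.0639
grip_force: 0.0
```

>>> {"method": "jog_arm", "body": {
  "series": [0.112,0.523,0.02,0,0,0.163,0.112,0.523,0.02,0,0,0.163,0.112,0.523,0.02,0,0,0.163,0.112,0.523,0.02,0,0,0.163]
}}

```text
t: 20.9
eef_pos: [0.5516, -0.2888, 0.1685]
eef_rot: [0.984, -0.18, -0.001, -0.001]
wrist_force: [-0.2, 1.0, -0.1]
grip_width: 0.0642
grip_force: 0.0
```

>>> {"method": "jog_arm", "body": {
  "series": [0,0,0.1,0,0,0,0,0,0.3,0,0,0,0,0,0.49,0,0,0,0,0,0.49,0,0,0,0,0,0.49,0,0,0]
}}

```text
t: 21.52
eef_pos: [0.5533, -0.2889, 0.0491]
eef_rot: [0.984, -0.179, 0.001, 0.0]
wrist_force: [-0.1, 0.6, 1.8]
grip_width: 0.0638
grip_force: 0.0
```

>>> {"method": "jog_arm", "body": {
  "series": [0,0,0,0,0,0,0,0,0,0,0,0,0,0,0,0,0,0]
}}

```text
t: 21.9
eef_pos: [0.5526, -0.29, 0.0485]
eef_rot: [0.984, -0.179, 0.001, 0.0]
wrist_force: [-0.7, -0.4, -0.1]
grip_width: 0.0642
grip_force: 0.0
```

>>> {"method": "jog_arm", "body": {
  "series": [0,0,0,0,0,0,0,0,0,0,0,0,0,0,0,0,0,0,0,0,0,0,0,0],
  "claw": 25
}}

```text
t: 22.4
eef_pos: [0.5521, -0.2897, 0.0474]
eef_rot: [0.984, -0.179, -0.0, 0.0]
wrist_force: [-0.3, 0.1, 1.1]
grip_width: 0.0441
grip_force: 29.9
```

```bash
python3 - <<'E'
from h import *
p=pose()[0]; print(np.array(p))
C=np.array([.5389,.0179]); X=np.array([.9945,-.1045]); Y=np.array([.1045,.9945])
t=C-.0235*X+.038*Y; print(t)
plan([(p[0],p[1],.185,p[3]),(*t,.185,-6),(*t,p[2]+.04,-6)])
for n in("scene","top"):
    img,d=camera(n); P=cloud(n,d); h=cv2.cvtColor(img,cv2.COLOR_RGB2HSV)
    blue=(h[...,0]>105)&(h[...,0]<135)&(h[...,1]>120)
    print(n,"rim",rect(P,near(P,.541,.02,.11,.0535,.0625)&blue))
    print(rect(P,near(P,.5124,-.0077,.06,.074,.086)&(h[...,0]<25)&(h[...,1]>120)))
    print("can",rect(P,near(P,.558,-.0226,.03,.104,.116)))
E
```

```text
[  0.5521  -0.2897   0.0474 -20.6595]
[0.5195 0.0581]
[  0.5521  -0.2897   0.185  -20.6595] x 0 y 0 z -0.55  rz 0  rows>=2.2
.. x -0.306 y -0.628 z 0  rz -0.163  rows>=2.8
[ 0.5195  0.0581  0.185  -6.    ] x -0.224 y -0.662 z 0  rz -0.163  rows>=2.8
[ 0.5195  0.0581  0.0874 -6.    ] x 0 y 0 z 0.39  rz 0  rows>=1.6
scene rim (array([538.9,  18.8]), array([152.8, 109.8]), 84.4, 583, np.float64(57.2))
(array([523.3,  -7. ]), array([41.8, 68.6]), 83.2, 331, np.float64(79.6))
can (array([558.9, -20.4]), array([43.9, 42.2]), 43.2, 361, np.float64(109.7))
top rim (array([538.6,  16.9]), array([151.5, 105.7]), 83.9, 647, np.float64(57.6))
(array([521.2, -14.5]), array([51.1, 63.5]), 83.9, 388, np.float64(79.5))
can (array([557.7, -23.2]), array([42.2, 42.2]), 33.4, 438, np.float64(110.1))
```

>>> {"method": "jog_arm", "body": {
  "series": [0,0,-0.1,0,0,0,0,0,-0.3,0,0,0,0,0,-0.55,0,0,0,0,0,-0.55,0,0,0]
}}

```text
t: 23.0
eef_pos: [0.5552, -0.2917, 0.1913]
eef_rot: [0.984, -0.179, 0.005, 0.003]
wrist_force: [-0.8, -0.9, -1.7]
grip_width: 0.0437
grip_force: 29.9
```

>>> {"method": "jog_arm", "body": {
  "series": [-0.306,-0.628,0,0,0,-0.163,-0.306,-0.628,0,0,0,-0.163,-0.306,-0.628,0,0,0,-0.163,-0.306,-0.628,0,0,0,-0.163]
}}

```text
t: 23.5
eef_pos: [0.5345, -0.1119, 0.1833]
eef_rot: [0.993, -0.114, -0.002, -0.001]
wrist_force: [0.6, -0.3, -1.9]
grip_width: 0.0435
grip_force: 29.9
```

>>> {"method": "jog_arm", "body": {
  "series": [-0.15,-0.45,0,0,0,-0.1,-0.224,-0.6,0,0,0,-0.163,-0.224,-0.662,0,0,0,-0.163,-0.224,-0.662,0,0,0,-0.163,-0.224,-0.662,0,0,0,-0.163]
}}

```text
t: 24.12
eef_pos: [0.5196, 0.0574, 0.1843]
eef_rot: [0.999, -0.052, -0.001, 0.0]
wrist_force: [-0.6, 0.7, -1.9]
grip_width: 0.0439
grip_force: 29.9
```

>>> {"method": "jog_arm", "body": {
  "series": [0,0,0,0,0,0,0,0,0,0,0,0,0,0,0,0,0,0]
}}

```text
t: 24.5
eef_pos: [0.5197, 0.0574, 0.1849]
eef_rot: [0.999, -0.053, -0.0, 0.0]
wrist_force: [-0.3, -0.7, -2.0]
grip_width: 0.0438
grip_force: 29.9
```

```bash
python3 - <<'E'
from h import *
print(np.array(pose()[0])); img,d=camera("wrist"); cv2.imwrite("pics/w4.png",img[:,:,::-1])
print(np.array(pose()[0]))
plan([(.5195,.0581,.0885,-6)])
E
```

```text
[ 0.5197  0.0574  0.1849 -6.0609]
[ 0.5197  0.0577  0.185  -6.0408]
[ 0.5195  0.0581  0.0885 -6.    ] x -0.001 y -0.002 z 0.386  rz -0.001  rows>=1.5
```

View pics/w4.png

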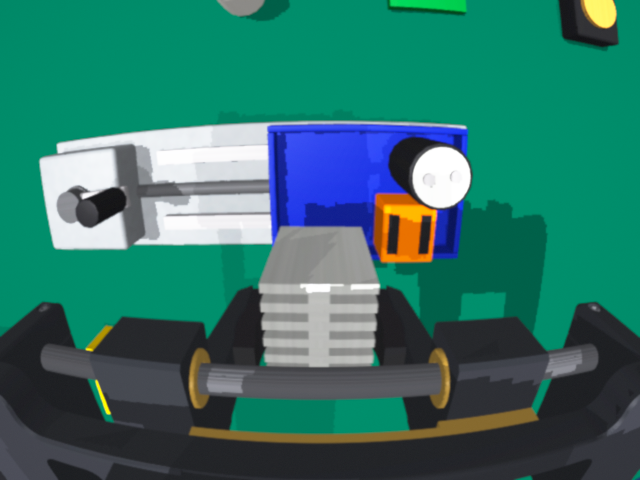

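The heatsink is held square over the tray's near left corner at (320,290). The relay at (405,228) and the black can at (435,175) both stand in the tray. Lowering the heatsink.

>>> {"method": "jog_arm", "body": {
  "series": [0,-0.002,0.15,0,0,0,0,-0.002,0.28,0,0,0,0,-0.002,0.35,0,0,0,0,-0.002,0.375,0,0,0,0,-0.002,0.375,0,0,0]
}}

```text
t: 25.18
eef_pos: [0.5201, 0.0587, 0.0917]
eef_rot: [0.999, -0.052, 0.0, 0.0]
wrist_force: [0.6, -0.7, -2.1]
grip_width: 0.0433
grip_force: 29.9
```

>>> {"method": "jog_arm", "body": {
  "series": [0,0,0.008,0,0,0,0,0,0.016,0,0,0,0,0,0.016,0,0,0]
}}

```text
t: 25.55
eef_pos: [0.5198, 0.0587, 0.0875]
eef_rot: [0.999, -0.052, 0.0, 0.0]
wrist_force: [0.5, -0.4, -2.4]
grip_width: 0.0438
grip_force: 29.9
```

>>> {"method": "jog_arm", "body": {
  "series": [0,0,0,0,0,0,0,0,0,0,0,0],
  "claw": 51
}}

```text
t: 25.8
eef_pos: [0.52, 0.0587, 0.0875]
eef_rot: [0.999, -0.052, 0.0, 0.0]
wrist_force: [-0.6, 0.3, 0.5]
grip_width: 0.0505
grip_force: 0.0
```

>>> {"method": "jog_arm", "body": {
  "series": [0,0,-0.1,0,0,0,0,0,-0.3,0,0,0,0,0,-0.39,0,0,0,0,0,-0.39,0,0,0]
}}

```text
t: 26.3
eef_pos: [0.5212, 0.0586, 0.1869]
eef_rot: [0.999, -0.052, 0.002, 0.0]
wrist_force: [0.5, 0.9, -0.1]
grip_width: 0.0512
grip_force: 0.0
```

```bash
python3 - <<'E'
from h import *
p=pose()[0]; print(np.array(p))
plan([(.4475,-.4068,.185,-6),(.4475,-.4068,.046,-6)],[.5195,.0581,.183,-6])
E
```

```text
[ 0.5212  0.0586  0.1869 -5.9824]
.. x -0.046 y 0.94 z -0.004  rz 0  rows>=3.8
[ 0.4475 -0.4068  0.185  -6.    ] x -0.046 y 0.94 z -0.004  rz 0  rows>=3.8
[ 0.4475 -0.4068  0.046  -6.    ] x 0 y 0 z 0.556  rz 0  rows>=2.2
```

>>> {"method": "jog_arm", "body": {
  "series": [-0.046,0.94,-0.004,0,0,0,-0.046,0.94,-0.004,0,0,0,-0.046,0.94,-0.004,0,0,0,-0.046,0.94,-0.004,0,0,0],
  "claw": 64
}}

```text
t: 26.8
eef_pos: [0.4823, -0.1756, 0.184]
eef_rot: [0.999, -0.053, -0.001, -0.0]
wrist_force: [0.1, -0.8, -0.5]
grip_width: 0.0642
grip_force: 0.0
```

>>> {"method": "jog_arm", "body": {
  "series": [-0.046,0.94,-0.004,0,0,0,-0.046,0.94,-0.004,0,0,0,-0.046,0.94,-0.004,0,0,0,-0.046,0.94,-0.004,0,0,0,-0.046,0.94,-0.004,0,0,0]
}}

```text
t: 27.42
eef_pos: [0.446, -0.4089, 0.1845]
eef_rot: [0.999, -0.054, -0.001, -0.001]
wrist_force: [-0.3, 0.8, 0.9]
grip_width: 0.0639
grip_force: 0.0
```

>>> {"method": "jog_arm", "body": {
  "series": [0,0,0.1,0,0,0,0,0,0.3,0,0,0,0,0,0.45,0,0,0,0,0,0.555,0,0,0,0,0,0.555,0,0,0]
}}

```text
t: 28.05
eef_pos: [0.4463, -0.4027, 0.0445]
eef_rot: [0.999, -0.052, -0.002, -0.003]
wrist_force: [-0.2, 0.4, -1.0]
grip_width: 0.0638
grip_force: 0.0
```

>>> {"method": "jog_arm", "body": {
  "series": [0,0,0,0,0,0,0,0,0,0,0,0,0,0,0,0,0,0]
}}

```text
t: 28.42
eef_pos: [0.4483, -0.4069, 0.0492]
eef_rot: [0.999, -0.052, 0.001, 0.001]
wrist_force: [-0.4, 0.4, 0.0]
grip_width: 0.0639
grip_force: 0.0
```

>>> {"method": "jog_arm", "body": {
  "series": [0,0,0,0,0,0,0,0,0,0,0,0,0,0,0,0,0,0,0,0,0,0,0,0],
  "claw": 25
}}

```text
t: 28.92
eef_pos: [0.4479, -0.4068, 0.0483]
eef_rot: [0.999, -0.052, 0.0, 0.0]
wrist_force: [0.5, -1.2, 1.4]
grip_width: 0.0431
grip_force: 29.9
```

```bash
python3 - <<'E'
from h import *
p=pose()[0]; print(np.array(p))
for n in("scene","top"):
    img,d=camera(n); P=cloud(n,d); cv2.imwrite(f"pics/{n}5.png",img[:,:,::-1])
    print("can",rect(P,near(P,.558,-.0226,.03,.104,.116)),"heat",rect(P,near(P,.52,.058,.035,.104,.116)))
C=np.array([.5389,.0179]); X=np.array([.9945,-.1045]); Y=np.array([.1045,.9945])
t=C+.0240*X+.038*Y; print(t)
t[0]+=p[0]-.4477
plan([(p[0],p[1],.19,p[3]),(*t,.19,-6),(*t,p[2]+.0395,-6)])
E
```

```text
[ 0.4479 -0.4068  0.0483 -5.9944]
can (array([558.8, -20.7]), array([44.6, 42.4]), 41.1, 360, np.float64(110.0)) heat (array([520.2,  59.5]), array([45.5, 46.7]), 84.8, 486, np.float64(108.9))
can (array([557.7, -23.3]), array([42.2, 42.7]), 42.0, 433, np.float64(110.1)) heat (array([520.6,  57.5]), array([44.3, 44.5]), 83.4, 426, np.float64(109.4))
[0.5667 0.0532]
[ 0.4479 -0.4068  0.19   -5.9944] x 0 y 0 z -0.567  rz 0  rows>=2.3
.. x 0.141 y -0.94 z 0  rz 0  rows>=3.8
[ 0.5669  0.0532  0.19   -6.    ] x 0.141 y -0.94 z 0  rz 0  rows>=3.8
[ 0.5669  0.0532  0.0878 -6.    ] x 0 y 0 z 0.409  rz 0  rows>=1.6
```

>>> {"method": "jog_arm", "body": {
  "series": [0,0,-0.1,0,0,0,0,0,-0.3,0,0,0,0,0,-0.567,0,0,0,0,0,-0.567,0,0,0]
}}

```text
t: 29.52
eef_pos: [0.4497, -0.4084, 0.1951]
eef_rot: [0.999, -0.052, 0.003, 0.003]
wrist_force: [0.0, 0.0, -1.0]
grip_width: 0.0434
grip_force: 29.9
```

>>> {"method": "jog_arm", "body": {
  "series": [0.141,-0.94,0,0,0,0,0.141,-0.94,0,0,0,0,0.141,-0.94,0,0,0,0,0.141,-0.94,0,0,0,0]
}}

```text
t: 30.02
eef_pos: [0.5063, -0.1731, 0.1876]
eef_rot: [0.999, -0.052, -0.002, -0.001]
wrist_force: [1.0, 0.2, -1.9]
grip_width: 0.0434
grip_force: 29.9
```

>>> {"method": "jog_arm", "body": {
  "series": [0.03,-0.2,0,0,0,0,0.075,-0.5,0,0,0,0,0.12,-0.8,0,0,0,0,0.141,-0.94,0,0,0,0,0.141,-0.94,0,0,0,0]
}}

```text
t: 30.65
eef_pos: [0.5657, 0.0583, 0.1875]
eef_rot: [0.999, -0.049, -0.002, -0.001]
wrist_force: [-0.3, -0.1, -1.4]
grip_width: 0.0434
grip_force: 29.9
```

>>> {"method": "jog_arm", "body": {
  "series": [0,0,0,0,0,0,0,0,0,0,0,0,0,0,0,0,0,0]
}}

```text
t: 31.02
eef_pos: [0.5667, 0.0524, 0.1895]
eef_rot: [0.999, -0.053, -0.0, 0.0]
wrist_force: [0.6, -1.1, -2.6]
grip_width: 0.0433
grip_force: 29.9
```

```bash
python3 - <<'E'
from h import *
img,d=camera("wrist"); cv2.imwrite("pics/w6.png",img[:,:,::-1])
print(np.array(pose()[0]))
plan([(.5669,.0532,.0895,-6)])
E
```

```text
[ 0.5668  0.0526  0.1896 -6.1038]
[ 0.5669  0.0532  0.0895 -6.    ] x 0 y -0.003 z 0.4  rz -0.002  rows>=1.6
```

View pics/w6.png

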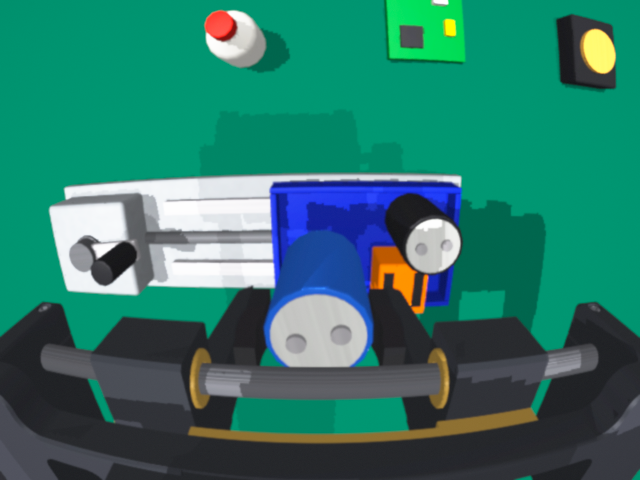

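The blue can is held over the last free spot, far left in the tray, with the relay and black can at (400,280) and (425,235). Lowering it slowly.

>>> {"method": "jog_arm", "body": {
  "series": [0,-0.003,0.08,0,0,0,0,-0.003,0.18,0,0,0,0,-0.003,0.28,0,0,0,0,-0.003,0.36,0,0,0,0,-0.003,0.392,0,0,0]
}}

```text
t: 31.7
eef_pos: [0.5662, 0.0539, 0.0905]
eef_rot: [0.999, -0.053, -0.001, -0.0]
wrist_force: [-0.4, 0.6, -1.9]
grip_width: 0.0427
grip_force: 29.9
```

>>> {"method": "jog_arm", "body": {
  "series": [0,0,0.006,0,0,0,0,0,0.014,0,0,0,0,0,0.014,0,0,0,0,0,0.014,0,0,0]
}}

```text
t: 32.2
eef_pos: [0.5673, 0.0545, 0.0888]
eef_rot: [0.999, -0.052, 0.0, 0.0]
wrist_force: [0.3, 0.6, -2.4]
grip_width: 0.0435
grip_force: 29.9
```

>>> {"method": "jog_arm", "body": {
  "series": [0,0,0.008,0,0,0,0,0,0.008,0,0,0]
}}

```text
t: 32.45
eef_pos: [0.5671, 0.0545, 0.0863]
eef_rot: [0.999, -0.052, 0.0, -0.0]
wrist_force: [0.0, 0.1, -1.7]
grip_width: 0.0431
grip_force: 29.9
```

>>> {"method": "jog_arm", "body": {
  "series": [0,0,0,0,0,0,0,0,0,0,0,0],
  "claw": 51
}}

```text
t: 32.7
eef_pos: [0.5671, 0.0545, 0.0864]
eef_rot: [0.999, -0.052, 0.0, -0.0]
wrist_force: [-0.2, 0.1, 0.2]
grip_width: 0.0509
grip_force: 0.0
```

>>> {"method": "jog_arm", "body": {
  "series": [0,0,-0.1,0,0,0,0,0,-0.3,0,0,0,0,0,-0.42,0,0,0,0,0,-0.42,0,0,0]
}}

```text
t: 33.2
eef_pos: [0.5689, 0.0544, 0.1943]
eef_rot: [0.999, -0.052, 0.003, 0.0]
wrist_force: [0.1, -0.0, 0.0]
grip_width: 0.0508
grip_force: 0.0
```

>>> {"method": "jog_arm", "body": {
  "series": [-0.7,0,0,0,0,-0.2,-0.7,0,0,0,0,-0.4,-0.7,0,0,0,0,-0.9,-0.7,0,0,0,0,-0.9,-0.7,0,0,0,0,-0.9]
}}

```text
t: 33.83
eef_pos: [0.3921, 0.0729, 0.1903]
eef_rot: [0.955, 0.296, -0.0, -0.0]
wrist_force: [-0.1, -0.3, 0.8]
grip_width: 0.0509
grip_force: 0.0
```

>>> {"method": "jog_arm", "body": {
  "series": [0,0,0,0,0,-0.2,0,0,0,0,0,-0.4,0,0,0,0,0,-0.6,0,0,0,0,0,-0.8,0,0,0,0,0,-1]
}}

```text
t: 34.45
eef_pos: [0.3931, 0.0727, 0.1904]
eef_rot: [0.768, 0.64, -0.001, -0.001]
wrist_force: [-0.7, 0.4, -1.0]
grip_width: 0.0508
grip_force: 0.0
```

```bash
python3 - <<'E'
from h import *
p=pose(); print(np.array(p[0]),p[1]["q"])
for n in("scene","top"):
    img,d=camera(n); P=cloud(n,d); cv2.imwrite(f"pics/{n}7.png",img[:,:,::-1]); h=cv2.cvtColor(img,cv2.COLOR_RGB2HSV)
    for k,x,y,z in(("black",.558,-.0226,.11),("heat",.52,.058,.11),("bluecan",.567,.054,.11)):
        print(n,k,rect(P,near(P,x,y,.024,z-.008,z+.008)))
    print("relay",rect(P,near(P,.5124,-.0077,.034,.074,.086)))
    print("spool",[ (r["score"],world(n,r["xyz"])) for r in spot_point("spool",n)[:1]])
    print("knob",rect(P,near(P,.563,.216,.03,.108,.118)), "hub",rect(P,near(P,.564,.269,.03,.06,.106)))
    print("axis",[(r["score"],world(n,r["xyz"])) for r in spot_point("crank_axis",n)[:1]])
E
```

```text
[ 0.3931  0.0727  0.1904 79.5693] [-0.1164 -0.1818  2.0715  0.      1.2534  0.0657]
scene black (array([558.2, -22.1]), array([45. , 41.9]), 60.6, 372, np.float64(109.7))
scene heat (array([519.6,  59.5]), array([44.6, 45.9]), 83.3, 396, np.float64(109.2))
scene bluecan (array([567.2,  55. ]), array([44.1, 43. ]), 61.6, 412, np.float64(109.8))
relay (array([511.7,  -5. ]), array([41.3, 46.6]), 82.0, 345, np.float64(79.5))
spool [(0.81, array([0.3465, 0.2839, 0.0023]))]
knob (array([562.9, 218.9]), array([20.8, 20.3]), 36.5, 121, np.float64(112.6)) hub (array([562.9, 262.2]), array([44.8, 28.3]), 79.5, 341, np.float64(70.1))
axis [(0.78, array([0.5625, 0.2701, 0.0949]))]
top black (array([557.7, -23.1]), array([43.1, 42.4]), 35.7, 438, np.float64(110.2))
top heat (array([529.4,  55.9]), array([44.2, 26.8]), 78.5, 231, np.float64(109.4))
top bluecan (array([566.7,  52.7]), array([41. , 43.3]), 86.3, 441, np.float64(109.9))
relay (array([517.2,  -7.6]), array([38. , 54.4]), 84.4, 512, np.float64(79.7))
spool [(0.44, array([0.5691, 0.0511, 0.0397]))]
knob (array([562. , 216.4]), array([20.3, 20.4]), 18.0, 113, np.float64(112.8)) hub (array([563.9, 260.6]), array([28.3, 39.7]), 13.2, 261, np.float64(70.7))
axis [(0.92, array([0.5637, 0.2672, 0.0898]))]
```

View pics/top7.png

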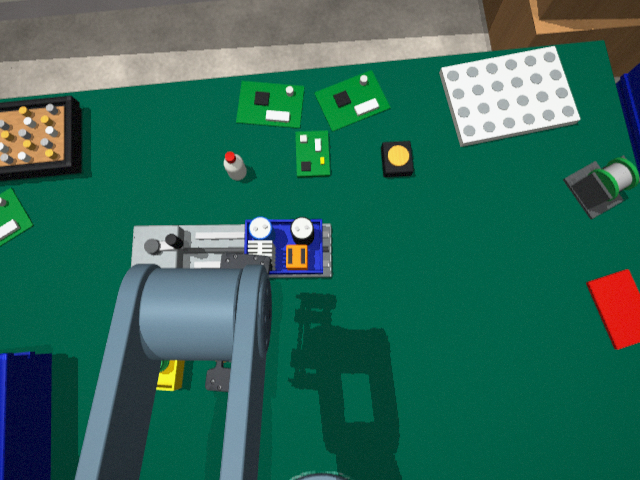

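All four components stand in the tray (top view: (260,228), (302,230), (262,250), (297,256)). The scene camera puts the spool in the bin. Next is the crank knob.

```bash
python3 - <<'E'
from h import *
plan([(.5624,.2176,.17,84),(.5624,.2176,.080,84)])
E
```

```text
[ 0.5624  0.2176  0.17   84.    ] x 0.695 y 0.558 z 0.084  rz -0.104  rows>=3.6
[ 0.5624  0.2176  0.08   84.    ] x 0 y 0 z 0.36  rz 0  rows>=1.4
```

>>> {"method": "jog_arm", "body": {
  "series": [0.695,0.558,0.084,0,0,-0.104,0.695,0.558,0.084,0,0,-0.104,0.695,0.558,0.084,0,0,-0.104,0.695,0.558,0.084,0,0,-0.104,0.695,0.558,0.084,0,0,-0.104],
  "claw": 50
}}

```text
t: 35.38
eef_pos: [0.5626, 0.2195, 0.1689]
eef_rot: [0.742, 0.67, -0.0, -0.0]
wrist_force: [-0.5, 0.5, 0.2]
grip_width: 0.0501
grip_force: 0.0
```

>>> {"method": "jog_arm", "body": {
  "series": [0,0,0,0,0,0,0,0,0,0,0,0,0,0,0,0,0,0]
}}

```text
t: 35.75
eef_pos: [0.5615, 0.2176, 0.1708]
eef_rot: [0.742, 0.67, 0.0, 0.0]
wrist_force: [0.6, -0.2, -0.2]
grip_width: 0.05
grip_force: 0.0
```

```bash
python3 - <<'E'
from h import *
img,d=camera("wrist"); cv2.imwrite("pics/w8.png",img[:,:,::-1])
plan([(.5624,.2176,.080,84)]); p=pose(); print(np.array(p[0]),p[1]["q"])
E
```

```text
[ 0.5624  0.2176  0.08   84.    ] x 0 y 0.003 z 0.363  rz 0.003  rows>=1.5
[ 0.5615  0.2177  0.1708 84.1367] [ 0.173   0.3063  1.5975 -0.      1.2372  0.2753]
```

View pics/w8.png

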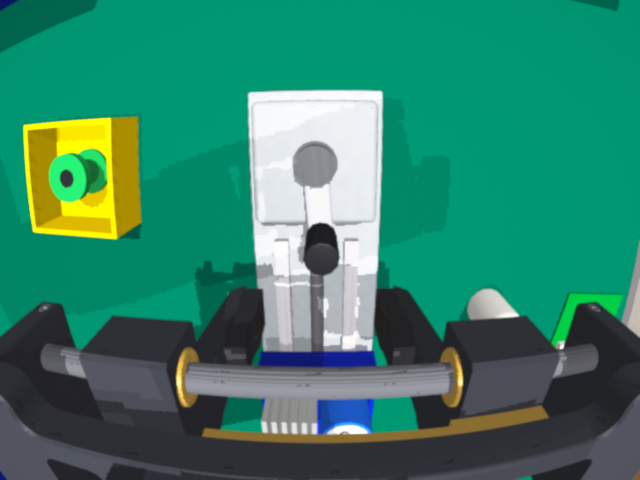

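The knob at (321,250) is centred between the fingers, with its hub at (315,165) behind it. The spool lies in the bin at (75,175). Descending and gripping the knob.

>>> {"method": "jog_arm", "body": {
  "series": [0,0.003,0.15,0,0,0,0,0.003,0.28,0,0,0,0,0.003,0.36,0,0,0,0,0.003,0.36,0,0,0,0,0.003,0.36,0,0,0]
}}

```text
t: 36.42
eef_pos: [0.5634, 0.2183, 0.0815]
eef_rot: [0.742, 0.67, 0.001, 0.001]
wrist_force: [0.3, 0.3, 0.8]
grip_width: 0.0503
grip_force: 0.0
```

>>> {"method": "jog_arm", "body": {
  "series": [0,0,0,0,0,0,0,0,0,0,0,0,0,0,0,0,0,0,0,0,0,0,0,0,0,0,0,0,0,0],
  "claw": 10
}}

```text
t: 37.05
eef_pos: [0.5628, 0.2182, 0.0806]
eef_rot: [0.742, 0.67, 0.0, 0.0]
wrist_force: [-0.3, -0.3, 2.6]
grip_width: 0.0211
grip_force: 30.0
```

>>> {"method": "jog_arm", "body": {
  "series": [0.013,0.058,0,0,0,0,0.042,0.109,0,0,0,0,0.088,0.152,0,0,0,0,0.141,0.177,0,0,0,0,0.2,0.186,0,0,0,0]
}}

```text
t: 37.67
eef_pos: [0.6136, 0.2632, 0.0805]
eef_rot: [0.742, 0.67, -0.001, -0.0]
wrist_force: [-5.8, -1.7, 7.7]
grip_width: 0.0215
grip_force: 30.0
```

```bash
python3 - <<'E'
from h import *
def s():
    p,o=pose(); d=np.array(p[:2])-[.5643,.2678]; print(np.array(p),"r",np.hypot(*d),"psi",np.degrees(np.arctan2(d[1],d[0]))+6,o["wrist_force"],o["grip_width"])
s(); img,d=camera("scene"); s()
h=cv2.cvtColor(img,cv2.COLOR_RGB2HSV); P=cloud("scene",d)
print(rect(P,near(P,.541,.03,.12,.0535,.0625)&(h[...,0]>105)&(h[...,0]<135)&(h[...,1]>120)))
E
```

```text
[ 0.6136  0.2632  0.0805 84.1823] r 0.049499824939172196 psi 0.6824830760969265 [-5.8256 -1.6596  7.6609] 0.021462928349582123
[ 0.6136  0.265   0.0806 84.2312] r 0.0493886630823843 psi 2.7449735144457574 [-2.6366  0.6571  4.1342] 0.021298175790258733
(array([540.9,  27.1]), array([153.2, 108.1]), 83.7, 565, np.float64(57.1))
```

The tray moved about 8 mm and the forces are small. Winding on in quarter turns.

>>> {"method": "jog_arm", "body": {
  "series": [0.062,-0.01,0,0,0,0,0.118,-0.038,0,0,0,0,0.162,-0.082,0,0,0,0,0.19,-0.138,0,0,0,0,0.2,-0.2,0,0,0,0]
}}

```text
t: 38.35
eef_pos: [0.5691, 0.3182, 0.0805]
eef_rot: [0.742, 0.67, 0.001, 0.001]
wrist_force: [2.0, -7.9, 4.5]
grip_width: 0.0211
grip_force: 30.0
```

>>> {"method": "jog_arm", "body": {
  "series": [-0.01,-0.062,0,0,0,0,-0.038,-0.118,0,0,0,0,-0.082,-0.162,0,0,0,0,-0.138,-0.19,0,0,0,0,-0.2,-0.2,0,0,0,0]
}}

```text
t: 38.98
eef_pos: [0.5138, 0.2735, 0.0806]
eef_rot: [0.742, 0.671, 0.001, -0.0]
wrist_force: [4.1, 1.7, 2.4]
grip_width: 0.0212
grip_force: 30.0
```

>>> {"method": "jog_arm", "body": {
  "series": [-0.062,0.01,0,0,0,0,-0.118,0.038,0,0,0,0,-0.162,0.082,0,0,0,0,-0.19,0.138,0,0,0,0,-0.2,0.2,0,0,0,0]
}}

```text
t: 39.6
eef_pos: [0.5591, 0.2181, 0.0804]
eef_rot: [0.742, 0.67, -0.0, -0.001]
wrist_force: [-0.4, 8.6, 5.3]
grip_width: 0.021
grip_force: 30.0
```

>>> {"method": "jog_arm", "body": {
  "series": [0.01,0.062,0,0,0,0,0.038,0.118,0,0,0,0,0.082,0.162,0,0,0,0,0.138,0.19,0,0,0,0,0.2,0.2,0,0,0,0]
}}

```text
t: 40.22
eef_pos: [0.6135, 0.2623, 0.0804]
eef_rot: [0.742, 0.67, -0.001, -0.0]
wrist_force: [-6.0, -1.9, 9.8]
grip_width: 0.0211
grip_force: 30.0
```

>>> {"method": "jog_arm", "body": {
  "series": [0.062,-0.01,0,0,0,0,0.118,-0.038,0,0,0,0,0.162,-0.082,0,0,0,0,0.19,-0.138,0,0,0,0,0.2,-0.2,0,0,0,0]
}}

```text
t: 40.85
eef_pos: [0.5693, 0.318, 0.0805]
eef_rot: [0.742, 0.67, 0.001, 0.0]
wrist_force: [1.6, -1.9, 5.0]
grip_width: 0.0211
grip_force: 30.0
```

>>> {"method": "jog_arm", "body": {
  "series": [-0.01,-0.062,0,0,0,0,-0.038,-0.118,0,0,0,0,-0.082,-0.162,0,0,0,0,-0.138,-0.19,0,0,0,0,-0.2,-0.2,0,0,0,0]
}}

```text
t: 41.48
eef_pos: [0.5137, 0.2731, 0.0806]
eef_rot: [0.742, 0.671, 0.0, -0.0]
wrist_force: [6.2, 0.8, 3.1]
grip_width: 0.0213
grip_force: 30.0
```

>>> {"method": "jog_arm", "body": {
  "series": [-0.062,0.01,0,0,0,0,-0.118,0.038,0,0,0,0,-0.162,0.082,0,0,0,0,-0.19,0.138,0,0,0,0,-0.2,0.2,0,0,0,0]
}}

```text
t: 42.1
eef_pos: [0.5583, 0.2182, 0.0804]
eef_rot: [0.742, 0.67, -0.001, -0.001]
wrist_force: [-0.9, 6.8, 7.5]
grip_width: 0.021
grip_force: 30.0
```

>>> {"method": "jog_arm", "body": {
  "series": [0.01,0.062,0,0,0,0,0.038,0.118,0,0,0,0,0.082,0.162,0,0,0,0,0.138,0.19,0,0,0,0,0.2,0.2,0,0,0,0]
}}

```text
t: 42.72
eef_pos: [0.6134, 0.2622, 0.0804]
eef_rot: [0.742, 0.67, -0.001, -0.0]
wrist_force: [-4.1, -2.2, 9.5]
grip_width: 0.0214
grip_force: 30.0
```

```bash
python3 - <<'E'
from h import *
img,d=camera("scene"); cv2.imwrite("pics/s9.png",img[:,:,::-1])
h=cv2.cvtColor(img,cv2.COLOR_RGB2HSV); P=cloud("scene",d)
print(rect(P,near(P,.546,.09,.12,.0535,.0625)&(h[...,0]>105)&(h[...,0]<135)&(h[...,1]>120)))
E
```

```text
(array([547.3,  92.5]), array([153.8, 108.6]), 83.9, 606, np.float64(57.3))
```

View pics/s9.png

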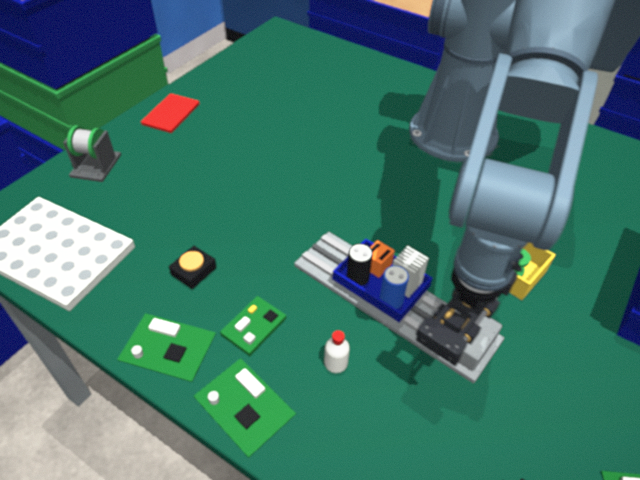

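The scene view shows the tray at about (383,285), carrying all four parts upright, with roughly half a turn to go. The gripper is on the crank at (455,330).

>>> {"method": "jog_arm", "body": {
  "series": [0.062,-0.01,0,0,0,0,0.118,-0.038,0,0,0,0,0.162,-0.082,0,0,0,0,0.19,-0.138,0,0,0,0,0.2,-0.2,0,0,0,0]
}}

```text
t: 43.4
eef_pos: [0.569, 0.3181, 0.0805]
eef_rot: [0.742, 0.67, 0.0, 0.0]
wrist_force: [2.8, -1.7, 5.6]
grip_width: 0.0213
grip_force: 30.0
```

>>> {"method": "jog_arm", "body": {
  "series": [-0.01,-0.062,0,0,0,0,-0.038,-0.118,0,0,0,0,-0.082,-0.162,0,0,0,0,-0.138,-0.19,0,0,0,0,-0.176,-0.198,0,0,0,0]
}}

```text
t: 44.02
eef_pos: [0.5146, 0.2788, 0.0805]
eef_rot: [0.742, 0.67, 0.0, -0.0]
wrist_force: [3.6, 2.3, 5.4]
grip_width: 0.0211
grip_force: 30.0
```

>>> {"method": "jog_arm", "body": {
  "series": [0,0,0,0,0,0,0,0,0,0,0,0,0,0,0,0,0,0]
}}

```text
t: 44.4
eef_pos: [0.5146, 0.2783, 0.0805]
eef_rot: [0.742, 0.67, -0.001, -0.0]
wrist_force: [-1.1, -1.4, 9.4]
grip_width: 0.0209
grip_force: 30.0
```

```bash
python3 - <<'E'
from h import *
p,o=pose(); d=np.array(p[:2])-[.5637,.2678]; print(np.array(p),"psi",np.degrees(np.arctan2(d[1],d[0]))+6,o["wrist_force"])
for n in("scene","top"):
    img,d=camera(n); h=cv2.cvtColor(img,cv2.COLOR_RGB2HSV); P=cloud(n,d)
    print(rect(P,near(P,.548,.11,.12,.0535,.0625)&(h[...,0]>105)&(h[...,0]<135)&(h[...,1]>120)))
E
```

```text
[ 0.5146  0.2783  0.0805 84.1877] psi 173.96313967396983 [-1.1429 -1.4052  9.378 ]
(array([548.9, 109.1]), array([151.9, 108.5]), 84.6, 631, np.float64(57.2))
(array([547.8, 107.2]), array([151.3, 106.5]), 84.8, 545, np.float64(57.6))
```

>>> {"method": "jog_arm", "body": {
  "series": [-0.006,-0.001,0,0,0,0,-0.012,-0.001,0,0,0,0,-0.016,-0.001,0,0,0,0,-0.016,-0.001,0,0,0,0]
}}

```text
t: 45.0
eef_pos: [0.514, 0.2751, 0.0805]
eef_rot: [0.742, 0.67, -0.0, -0.0]
wrist_force: [-0.4, 2.1, 7.7]
grip_width: 0.0214
grip_force: 30.0
```

>>> {"method": "jog_arm", "body": {
  "series": [0,0,0,0,0,0,0,0,0,0,0,0,0,0,0,0,0,0],
  "claw": 48
}}

```text
t: 45.38
eef_pos: [0.5138, 0.2749, 0.0793]
eef_rot: [0.742, 0.67, -0.001, -0.0]
wrist_force: [0.1, -0.0, 0.3]
grip_width: 0.0472
grip_force: 0.0
```

>>> {"method": "jog_arm", "body": {
  "series": [0,0,-0.1,0,0,0,0,0,-0.3,0,0,0,0,0,-0.5,0,0,0,0,0,-0.5,0,0,0]
}}

```text
t: 45.88
eef_pos: [0.5172, 0.2761, 0.2099]
eef_rot: [0.742, 0.67, 0.004, 0.002]
wrist_force: [0.1, 1.2, -0.3]
grip_width: 0.0483
grip_force: 0.0
```

>>> {"method": "jog_arm", "body": {
  "series": [-0.3,-0.5,-0.2,0,0,0,-0.3,-0.7,-0.2,0,0,0,-0.3,-0.7,-0.2,0,0,0,-0.3,-0.7,-0.2,0,0,0,-0.3,-0.7,-0.2,0,0,0]
}}

```text
t: 46.5
eef_pos: [0.3329, 0.2183, 0.2548]
eef_rot: [0.742, 0.67, 0.0, 0.0]
wrist_force: [0.6, -1.2, 0.1]
grip_width: 0.0483
grip_force: 0.0
```

```bash
python3 - <<'E'
from h import *
print(np.array(pose()[0]))
for n in("scene","top"):
    img,d=camera(n); h=cv2.cvtColor(img,cv2.COLOR_RGB2HSV); P=cloud(n,d); cv2.imwrite(f"pics/{n}10.png",img[:,:,::-1])
    print(n,rect(P,near(P,.548,.11,.12,.0535,.0625)&(h[...,0]>105)&(h[...,0]<135)&(h[...,1]>120)))
    for k,x,y,z in(("black",.5675,.068,.11),("heat",.529,.149,.11),("bluecan",.5765,.145,.11),("relay",.522,.083,.08)): print(k,rect(P,near(P,x,y,.026,z-.008,z+.008)))
    print("spool",[(r["score"],world(n,r["xyz"])) for r in spot_point("spool",n)[:1]])
    print("knob",rect(P,near(P,.514,.275,.03,.106,.118)))
E
```

```text
[ 0.3329  0.2183  0.2548 84.1984]
scene (array([548.1, 109.7]), array([152.1, 108.9]), 84.2, 634, np.float64(57.4))
black (array([567.3,  69.7]), array([42.5, 42.4]), 6.9, 412, np.float64(109.9))
heat (array([530.1, 149.7]), array([44.4, 47.1]), 82.0, 499, np.float64(108.8))
bluecan (array([575.5, 145.6]), array([44.4, 42.7]), 34.0, 458, np.float64(110.0))
relay (array([521.2,  85.5]), array([40.4, 44.7]), 83.0, 345, np.float64(79.8))
spool [(0.91, array([0.3456, 0.2873, 0.0027]))]
knob (array([514.5, 274.9]), array([21.5, 19.8]), 35.6, 129, np.float64(112.5))
top (array([547.8, 107.6]), array([152.1, 106.6]), 85.0, 555, np.float64(57.5))
black (array([566.1,  66.7]), array([42.2, 42.2]), 87.3, 437, np.float64(110.1))
heat (array([530.5, 148.1]), array([44.7, 47.6]), 82.9, 435, np.float64(109.4))
bluecan (array([574.5, 143.2]), array([42.1, 42.9]), 1.3, 444, np.float64(110.2))
relay (array([522.8,  82.7]), array([39.9, 48.1]), 82.3, 481, np.float64(80.0))
spool [(0.66, array([0.3498, 0.2844, 0.0029]))]
knob (array([513.1, 273.3]), array([20.5, 20.6]), 54.4, 121, np.float64(112.7))
```

View pics/scene10.png

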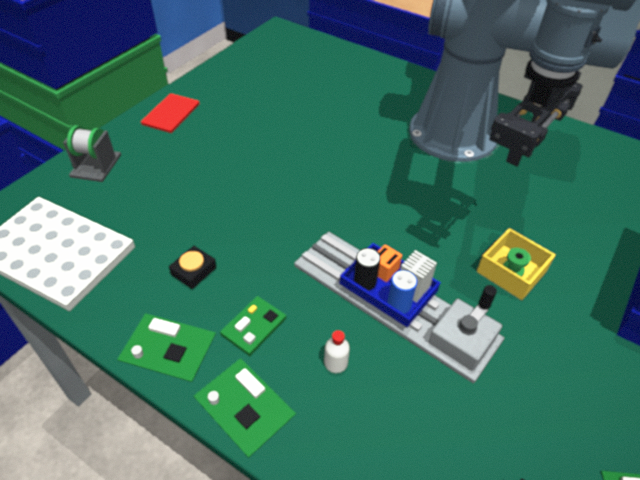

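The tray is home at (390,285) with all four parts upright, the spool is in the bin at (517,258), and the gripper is clear. I'll let the arm settle and hand in.

>>> {"method": "jog_arm", "body": {
  "series": [0,0,0,0,0,0,0,0,0,0,0,0,0,0,0,0,0,0]
}}

```text
t: 47.08
eef_pos: [0.3332, 0.2184, 0.2551]
eef_rot: [0.742, 0.67, -0.0, -0.0]
wrist_force: [-0.3, 0.3, 0.3]
grip_width: 0.0485
grip_force: 0.0
```

```bash
python3 -c "
from workcell import job
print(job.job_done())"
```

```text
the job is handed in; nothing more can be done
None
```

Job handed in at about 47 s (no verdict was returned): the spool is in the bin, the relay, heatsink and both capacitors (transformer and choke were absent) stand upright in the tray, and the tray is wound home to about 100 mm by camera, with the crank released.

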